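Bin the used wipes and well strips and lock the waste box again

ROBOT

A 6-joint arm with a two-finger parallel gripper is mounted at the origin on the work surface. World frame = base frame: x ahead of the robot, y to its left, z up, the work surface at z = 0. Lengths are in mm, angles in degrees, forces in N, time in s.
With the tool pointing down it reaches from about 300 to 850 mm from the base axis. Payload 4.2 kg.
Tool frame: the origin (TCP) lies at the very end of the fingers, on their centre line; the grasp point (between the pads) lies 19 mm behind it; z points along the fingers, y is the line along which they close (so a half turn about z gives the same grasp; the last joint's range is limited). The gripper opens to 91 mm and grips with 3 to 60 N. Pads are 32 mm wide; open, the fingers measure 118 mm over their backs; the gripper's body (76 mm by 178 mm) begins 60 mm behind the grasp point.
Start: joints at [-76.891, 18.312, 89.639, -0, 72.044, -1.146], TCP at [141.591, -557.311, 213.976] pointing down, gripper open.
Joint ranges: [-177.97, 177.97], [-48.28, 115.42], [12.27, 149.76], [-77.06, 257.06], [2.81, 150.46], [-146.56, 146.56]. Speed limits (degrees/s): [147.25, 147.25, 180, 180, 180, 180].

INTERFACE

Orientations are given as [roll, pitch, yaw] about the fixed x, y, z axes, in that order (R = Rz(yaw) Ry(pitch) Rx(roll)).
In Python, from workcell import env, grab_frame gives the robot as it stands. The module is installed in compiled form; this text tells all that it offers.
- The arm moves only by the tool move_arm, never from a script. Its argument "plan" is a list of rows, each an object of numbers: "tx", "ty", "tz": the shift along the tool's x, y, z in cm; "wx", "wy", "wz": the turn, a rotation vector about the tool's x, y, z in rad. In form: [{"tx": .., "ty": .., "tz": .., "wx": .., "wy": .., "wz": ..}, ...]. A call has 1 to 12 rows; each row shifts and turns the commanded pose from where the row before left it, along the tool's axes as they then stand; what a row does not reach is not made up. A row lasts 1/12 s, in which the tool goes at most 41.7 mm and 7.16 degrees, less where a joint would pass 70% of its speed; a pose out of reach is approached as far as the arm can. A call is refused whole if a number of a shift passes 4.17 or a number of a turn 0.125, either way. A call with a gripper value outside its range is refused whole. "gripper" is the finger opening in cm, from 0 to 9.12, set as the call begins (left out, the last holds). The fingers move at their own pace and stop on an object; "force" is the grip in N (left out, the last holds). Time passes only in rows, so rows that do not move let the fingers close. It gives the time, the measured TCP pose, the force, the opening and the grip force at its end, in the units of the state.
- env.state(): the state, without advancing time (a new reading comes with each control period).
- grab_frame(name): name is "scene" or "top" or "wrist"; returns a dict with "color" (400x640x3 uint8, red, green, blue), "vfov" (degrees; the focal length in pixels is half the picture's height over the tangent of half this angle, whatever the lens; pixels are square), "cx", "cy" (the principal point, pixels), "view" (4x4, takes a point from world to camera coordinates). Camera axes: x right, y up, looking along -z (the intrinsics and any distortion apply to the point x, -y, -z); pixel columns grow to the right and rows downward; lengths in mm; the calibration is good to about 2 mm. A picture is of the moment at which its call begins. There is no depth.
- env.job_done(): hands the job in; it is judged then, once.
The state is a dict: "time_s": time; "qpos": joint angles; "qvel": joint speeds; "effort": joint torques, N m; "ee_pos": TCP position; "ee_rot": TCP orientation; "force": force on the tool from outside, world axes, zero at the start; "torque": the same for the moment, N m; "gripper_width": finger opening in mm; "gripper_force": force on a finger pad.
Only numpy, scipy, OpenCV 4.12 (cv2) and the standard library are available. Lean on these libraries where they do the work, as an engineer would, in place of code of your own. Each camera call takes 0.05 s, during which the arm holds its last target. There are 200 camera calls.

TASK

Slide the waste box's blue transport lock fully back to its stop, then the hatch fully open to its stop, put every used blue wipe and pink well strip into the box through the mouth, then slide the hatch fully shut. Only once the hatch is shut, slide the transport lock fully home again to its stop. Keep the jar on the mat and leave everything else on the bench where it is.

Things in the scene. Friction and masses are not known exactly. Their poses are not given: they have to be found in the camera images.
- bin: yellow waste box standing fixed on the bench, 230 (its x) x 310 (its y) x 190 mm high, walls 5 mm, floor 5 mm thick, flat lid 6 mm thick with its top at z = 190 mm. Origin: centre of its underside; x points away from the robot, y along the hatch's opening direction
- bin_mouth (a point): centre of the square mouth in the lid, 130 x 130 mm, level with the lid's top (30 mm in the box's x, -75 mm in its y from the box's centre)
- hatch (a joint): position of the white sliding hatch on the lid, m: 0 = shut over the mouth (end stop), 0.14 = fully open (end stop). It slides along the box's +y to open, with about 2.5 N friction. The plate is 150 x 150 x 8 mm and lies on the lid. It starts shut
- hatch_grip (a point): on the red upright grip bar in the middle of the hatch plate: 60 mm long (box's x), 16 mm thick (box's y), rising from the hatch plate's top (z = 198 mm) to z = 243 mm; this point is on its axis, 20 mm below its top. Moves with the hatch
- lock (a joint): position of the transport lock, m: 0 = drawn fully back towards the robot, clear of the hatch (end stop), 0.05 = fully home, its steel bolt standing in the way of the shut hatch (end stop). It slides along the box's +x, with about 2 N friction; it starts home or nearly so
- lock_grip (a point): on the blue upright grip of the transport lock, on the lid's front strip: 16 mm thick (box's x), 26 mm wide (box's y), rising from the bolt plate (z = 198 mm) to z = 243 mm; this point is on its axis, 20 mm below its top. Moves with the lock. The bolt plate is 60 mm long (box's x), centred under it
- mat: dark green bench mat, fixed, 280 (its x) x 330 (its y) x 3 mm, on which the waste lies. Origin: centre of its underside
- wipe1: balled-up blue lab wipe, used: a crumpled chunk about 50 x 50 mm and 42 mm high (z). Origin: centre of its underside as it was laid down. Waste. None if there is none in this run
- wipe2: balled-up blue lab wipe, used: a crumpled chunk about 50 x 50 mm and 42 mm high (z). Origin: centre of its underside as it was laid down. Waste. None if there is none in this run
- wipe3: balled-up blue lab wipe, used: a crumpled chunk about 50 x 50 mm and 42 mm high (z). Origin: centre of its underside as it was laid down. Waste. None if there is none in this run
- strip1: used four-well strip, pale pink with dark magenta wells: a bar 90 mm long (its x), 26 mm wide (y), 24 mm high (z). Origin: centre of its underside. Waste. None if there is none in this run
- strip2: used four-well strip, pale pink with dark magenta wells: a bar 90 mm long (its x), 26 mm wide (y), 24 mm high (z). Origin: centre of its underside. Waste. None if there is none in this run
- jar: specimen jar with a green lid, 54 mm across, 55 mm high, upright on the mat among the waste; to be kept. Origin: centre of its underside
- plates: stack of three fresh clear well plates, 86 x 128 x 60 mm; leave alone. Origin: centre of its underside
- rack: green tube rack with orange-capped tubes, 70 x 150 x 89 mm; leave alone. Origin: centre of its underside
- mouse: black computer mouse, 105 x 60 x 30 mm; leave alone. Origin: centre of its underside
- stickies: yellow block of sticky notes, 76 x 76 x 22 mm; leave alone. Origin: centre of its underside
- stapler: red and black stapler, 36 x 130 x 41 mm; leave alone. Origin: centre of its underside

How it is judged (in metres and radians):
On the way, in this order (a step that is already met when the one before it is completed fails the run):
1. the transport lock is drawn fully back (value of joint lock below 0.005 m), for 0.2 s.
2. the hatch is slid fully open (value of joint hatch above 0.132 m), for 0.2 s.
3. every piece of waste is in the box (x of wipe1 in the frame of bin between -0.115 and 0.115 m and y of wipe1 in the frame of bin between -0.155 and 0.155 m and z of wipe1 in the frame of bin between -0.01 and 0.178 m and x of wipe2 in the frame of bin between -0.115 and 0.115 m and y of wipe2 in the frame of bin between -0.155 and 0.155 m and z of wipe2 in the frame of bin between -0.01 and 0.178 m and x of wipe3 in the frame of bin between -0.115 and 0.115 m and y of wipe3 in the frame of bin between -0.155 and 0.155 m and z of wipe3 in the frame of bin between -0.01 and 0.178 m and x of strip1 in the frame of bin between -0.115 and 0.115 m and y of strip1 in the frame of bin between -0.155 and 0.155 m and z of strip1 in the frame of bin between -0.01 and 0.178 m and x of strip2 in the frame of bin between -0.115 and 0.115 m and y of strip2 in the frame of bin between -0.155 and 0.155 m and z of strip2 in the frame of bin between -0.01 and 0.178 m), for 0.3 s.
4. the hatch is slid fully shut (value of joint hatch below 0.005 m), for 0.2 s.
5. the transport lock is slid fully home (value of joint lock above 0.045 m), for 0.2 s.
At the end, for the whole second after the job is handed in: Every wipe and strip of this run lies at rest inside the waste box below its lid, the hatch is shut to within 6 mm of its stop, and the transport lock is within 6 mm of its home stop, both at rest (all of step 3 and value of joint hatch below 0.006 m and value of joint lock above 0.044 m and velocity of joint each of hatch, lock below 0.01 m/s and linear speed of each of wipe1, wipe2, wipe3, strip1, strip2 below 0.05 m/s); the robot touches nothing.
It fails at once if the transport lock stands in the hatch's way while the hatch is not shut (lock beyond 25 mm with the hatch more than 15 mm open) (value of joint lock above 0.025 m and value of joint hatch above 0.015 m).
It fails at once if something that is to be left alone is displaced by more than 40 mm (distance of any of jar, plates, rack, mouse, stickies, stapler from where it was at the start of the episode above 0.04 m).
It fails at once if the jar is tipped over (angle between jar's own z axis and vertical above 0.6 rad).
Of wipe1, wipe2, wipe3, strip1, strip2 only 3 to 5 are there at a start; the rules pass over those that are not, and their reading is None.
At some moment in a run one of wipe1, wipe2, wipe3, strip1, strip2 may be knocked a few centimetres aside while the robot is not near it.
Once in a run the grip may slacken for a moment while it holds something.
It also fails if it takes over 210 s, if anything falls off the work surface, if the arm or the gripper's body presses on something with over 40 N, if the wrist force passes 120 N, or if a joint passes its speed limit or range.

## Working session

There is one attempt and no reset: what is moved stays moved. The work goes in short steps, Python scripts to look and compute and a tool call to move; the robot and the scene stay as the last step left them, time stands still between calls to the robot, and variables do not carry over. Pictures are saved under pics/ and viewed, at most 14 in all, crops included, and the job is handed in when it is done.

Besides the shell and the picture viewer there is one more tool, called by a JSON object that holds its "api" and its "payload". move_arm: Moves the arm, as the interface text tells. Its arguments: {"type":"object","properties":{"plan":{"type":"array","items":{"type":"object","properties":{"tx":{"type":"number"},"ty":{"type":"number"},"tz":{"type":"number"},"wx":{"type":"number"},"wy":{"type":"number"},"wz":{"type":"number"}}}},"gripper":{"type":"number"},"force":{"type":"number"}},"required":["plan"]}

```bash
mkdir -p pics; ls; cat > h.py <<'E'
import numpy as np, cv2, json
from workcell import env, grab_frame
def snap(name, fn=None):
    f=grab_frame(name)
    if fn: cv2.imwrite('pics/'+fn, cv2.cvtColor(f['color'],cv2.COLOR_RGB2BGR))
    return f
def ray(f,u,v):
    h=f['color'].shape[0]; F=h/2/np.tan(np.radians(f['vfov'])/2)
    V=np.array(f['view']); R=V[:3,:3]; o=-R.T@V[:3,3]
    d=R.T@np.array([(u-f['cx'])/F,-(v-f['cy'])/F,-1.0]); return o,d/np.linalg.norm(d)
def onz(f,u,v,z):
    o,d=ray(f,u,v); return o+d*(z-o[2])/d[2]
def tri(a,b):
    # a,b = (o,d)
    (o1,d1),(o2,d2)=a,b
    A=np.array([d1,-d2]).T; s=np.linalg.lstsq(A,o2-o1,rcond=None)[0]
    p,q=o1+s[0]*d1,o2+s[1]*d2
    return (p+q)/2,np.linalg.norm(p-q)
E
python3 - <<'E'
from h import *
for n in('scene','top','wrist'):
    f=snap(n,n+'0.png'); print(n,{k:(np.round(v,3).tolist() if k!='color' else v.shape) for k,v in f.items()})
print(env.state())
E
```

```text
pics
scene {'color': (400, 640, 3), 'vfov': 42.056, 'cx': 322.333, 'cy': 197.784, 'view': [[-0.44, 0.898, -0.011, 251.11], [-0.538, -0.253, 0.804, 197.643], [0.719, 0.36, 0.594, -2432.451], [0.0, 0.0, 0.0, 1.0]]}
top {'color': (400, 640, 3), 'vfov': 44.618, 'cx': 320.196, 'cy': 196.654, 'view': [[-0.007, -1.0, -0.023, 31.438], [0.983, -0.011, 0.184, -586.7], [-0.185, -0.021, 0.983, -1408.666], [0.0, 0.0, 0.0, 1.0]]}
wrist {'color': (400, 640, 3), 'vfov': 71.325, 'cx': 320.53, 'cy': 196.095, 'view': [[0.246, -0.969, -0.002, -574.442], [0.939, 0.239, -0.247, 28.738], [0.24, 0.059, 0.969, -390.563], [0.0, 0.0, 0.0, 1.0]]}
{'time_s': 0.15, 'qpos': array([-7.68896751e+01,  1.83446655e+01,  8.96886667e+01, -1.40452499e-03,
        7.20434994e+01, -1.14751415e+00]), 'qvel': array([-0.05033097, -0.02008548, -0.24943696, -0.00228147,  0.06124067,
        0.01020357]), 'effort': array([-6.13067118e-05, -4.12773192e+01, -2.32154721e+01,  7.27440929e-02,
        4.33658855e-02, -1.02789970e-04]), 'ee_pos': array([ 141.50984164, -556.94133363,  213.31039661]), 'ee_rot': array([-1.79923157e+02, -2.03410695e-04,  1.42582728e+01]), 'force': array([-0.73554899, -0.07790136, -0.39156475]), 'torque': array([ 0.00384679, -0.00248352,  0.00531915]), 'gripper_force': 0.0, 'gripper_width': 91.5113115100277}
```

View pics/top0.png

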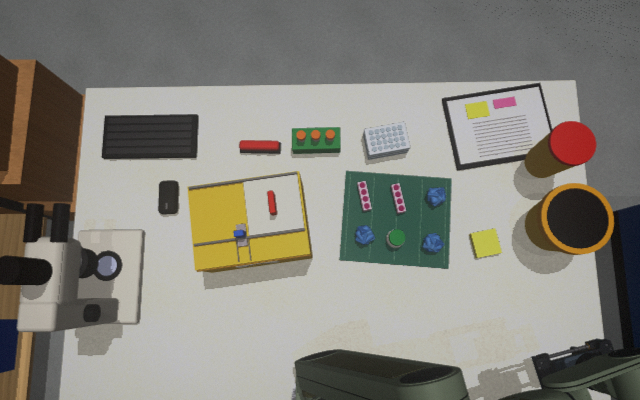

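View pics/scene0.png

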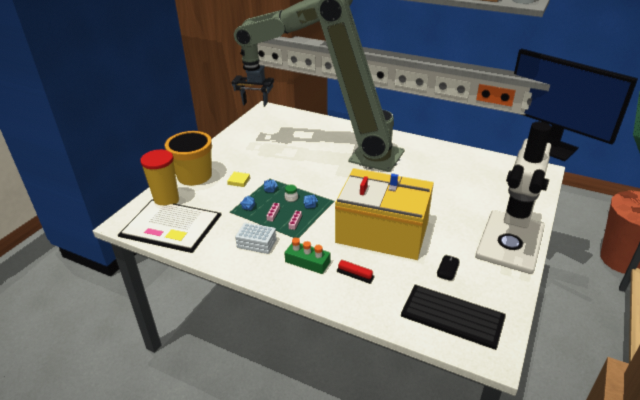

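```bash
cat >> h.py <<'E'
def hsv(f): return cv2.cvtColor(f['color'],cv2.COLOR_RGB2HSV)
COL=dict(blue=((100,110,50),(125,255,255)),red=((0,150,90),(8,255,255)),pink=((140,40,60),(178,255,255)),green=((50,120,70),(75,255,255)),yellow=((20,120,90),(32,255,255)))
def blobs(f,c,roi=None,amin=15):
    m=cv2.inRange(hsv(f),*COL[c])
    if c=='pink': m=cv2.morphologyEx(m,cv2.MORPH_CLOSE,np.ones((3,3)))
    if roi: k=np.zeros_like(m); x0,y0,x1,y1=roi; k[y0:y1,x0:x1]=255; m&=k
    n,l,s,ce=cv2.connectedComponentsWithStats(m)
    return [(ce[i].round(1),s[i],l==i) for i in range(1,n) if s[i][4]>=amin]
E
python3 - <<'E'
from h import *
T=snap('top');S=snap('scene')
print('cams',*(ray(f,0,0)[0].round(0) for f in(T,S)))
for c in COL:
  for n,f,roi in(('T',T,(150,100,520,300)),('S',S,(220,150,450,290))):
    print(c,n,[(b[0].tolist(),b[1].tolist()) for b in blobs(f,c,roi)])
im=cv2.cvtColor(T['color'],cv2.COLOR_RGB2BGR)
a=cv2.resize(im[165:275,180:320],None,fx=5,fy=5,interpolation=cv2.INTER_CUBIC)
cv2.imwrite('pics/binT.png',a)
im=cv2.cvtColor(S['color'],cv2.COLOR_RGB2BGR)
cv2.imwrite('pics/binS.png',cv2.resize(im[160:260,325:445],None,fx=6,fy=6,interpolation=cv2.INTER_CUBIC))
E
```

```text
cams [ 317.   -5. 1493.] [1966.  701. 1289.]
blue T [([436.3, 195.2], [427, 187, 19, 19, 266]), ([364.1, 234.4], [355, 225, 20, 19, 274]), ([238.4, 232.8], [234, 230, 10, 7, 54]), ([432.7, 242.5], [423, 233, 21, 19, 289])]
blue S [([393.4, 179.5], [390, 174, 8, 12, 71]), ([269.9, 185.6], [264, 180, 14, 12, 132]), ([309.9, 201.0], [304, 195, 14, 13, 154]), ([247.8, 203.1], [241, 197, 14, 13, 145])]
red T [([258.5, 144.6], [240, 141, 39, 8, 301]), ([271.2, 201.8], [268, 191, 8, 22, 123])]
red S [([363.3, 185.3], [360, 177, 8, 18, 88]), ([355.1, 269.0], [339, 260, 33, 18, 291])]
pink T [([503.6, 103.3], [493, 100, 24, 9, 171]), ([364.0, 195.5], [358, 182, 12, 29, 182]), ([397.7, 198.4], [391, 184, 14, 29, 224])]
pink S [([272.7, 211.4], [267, 203, 13, 18, 138]), ([294.6, 219.6], [289, 211, 13, 18, 138])]
green T [([316.5, 139.5], [292, 128, 48, 21, 456]), ([396.8, 236.7], [389, 229, 17, 16, 203])]
green S [([289.7, 188.7], [284, 185, 13, 8, 82]), ([306.1, 258.6], [285, 244, 45, 29, 633])]
yellow T [([476.7, 109.7], [465, 101, 24, 18, 316]), ([235.9, 229.8], [188, 171, 124, 101, 5807]), ([485.3, 242.9], [470, 229, 31, 29, 635]), ([290.2, 259.4], [285, 258, 13, 4, 19]), ([215.0, 269.9], [208, 269, 14, 3, 21])]
yellow S [([370.7, 174.7], [350, 169, 41, 13, 283]), ([238.2, 179.0], [228, 172, 21, 15, 228]), ([387.4, 221.4], [335, 177, 98, 83, 4817])]
```

View pics/binT.png

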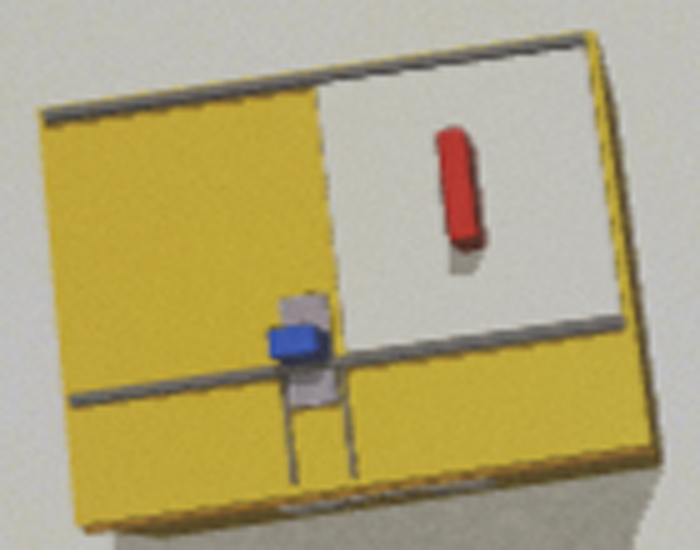

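View pics/binS.png

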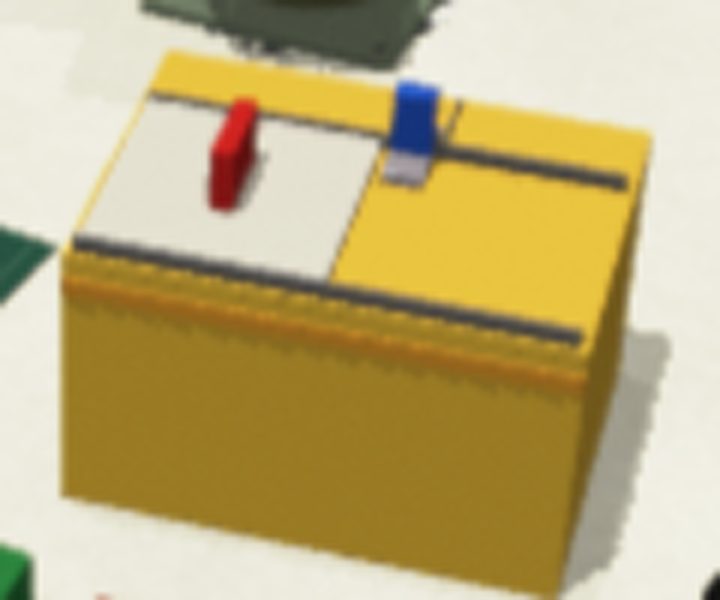

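```bash
python3 - <<'E'
from h import *
T=snap('top');S=snap('scene')
c=np.array([onz(T,u,v,190) for u,v in((298.4,171.6),(188,186.4),(196.4,270.4),(311,255))])
print(c.round(0).tolist(), c.mean(0), [np.linalg.norm(c[i]-c[(i+1)%4]).round() for i in range(4)])
# order: far -y, far +y, near +y, near -y
e=(c[1]-c[0])+(c[2]-c[3]); g=(c[0]-c[3])+(c[1]-c[2])
print('yaw', np.degrees(np.arctan2(-e[0],e[1])), np.degrees(np.arctan2(g[1],g[0])))
for n,a,b in(('c far-y',(298.4,171.6),(335.3,202.5)),('near-y',(311,255),(353,168.7)),('near+y',(196.4,270.4),(433.3,182.2)),
 ('grip',(271.2,201.8),(363.3,185.3)),('lock',(238.4,232.8),(393.4,179.5)),('w1',(436.3,195.2),(247.8,203.1)),('w2',(364.1,234.4),(309.9,201)),('w3',(432.7,242.5),(269.9,185.6)),
 ('s1',(364,195.5),(294.6,219.6)),('s2',(397.7,198.4),(272.7,211.4)),('jar',(396.8,236.7),(289.7,188.7))):
    p,r=tri(ray(T,*a),ray(S,*b)); print(n,p.round(1),round(r,1))
for b in blobs(T,'pink',(330,150,460,260)):
    cnt=cv2.findContours(b[2].astype(np.uint8),0,1)[0][0][:,0]
    P=np.array([onz(T,u,v,27)[:2] for u,v in cnt],np.float32); print('strip',cv2.minAreaRect(P))
for b in blobs(T,'blue',(330,150,460,260)):
    cnt=cv2.findContours(b[2].astype(np.uint8),0,1)[0][0][:,0]
    P=np.array([onz(T,u,v,25)[:2] for u,v in cnt],np.float32); print('wipe',cv2.minAreaRect(P))
print('jar',onz(T,396.8,236.7,58)); 
E
```

```text
[[632.0, 83.0, 190.0], [594.0, 387.0, 190.0], [366.0, 354.0, 190.0], [404.0, 49.0, 190.0]] [499.0312834  218.05834811 190.        ] [np.float64(306.0), np.float64(231.0), np.float64(308.0), np.float64(231.0)]
yaw 7.138769807245499 8.25391106458288
c far-y [633.7  83.7 183.5] 1.2
near-y [403.8  50.9 180.4] 3.7
near+y [365.1 358.2 182.7] 4.4
grip [543.4 152.6 220.9] 0.6
lock [461.9 237.5 220.3] 2.2
w1 [ 593.2 -326.9   21.3] 2.8
w2 [ 475.1 -103.9   22.9] 2.2
w3 [ 448.8 -308.8   21.5] 2.8
s1 [ 596.8 -107.9   13.1] 0.5
s2 [ 587.1 -212.    12.1] 1.1
jar [ 465.2 -200.    48.6] 0.9
strip ((593.2562255859375, -107.00163269042969), (88.19501495361328, 22.780946731567383), 9.864383697509766)
strip ((585.1677856445312, -209.48849487304688), (88.84112548828125, 25.227210998535156), 10.650216102600098)
wipe ((590.2963256835938, -327.4083557128906), (54.28764724731445, 54.82562255859375), 4.649777412414551)
wipe ((476.610595703125, -105.86387634277344), (57.24568557739258, 54.439491271972656), 89.48937225341797)
wipe ((448.6482849121094, -308.9344177246094), (56.22735595703125, 57.25993347167969), 49.437313079833984)
jar [ 464.08403533 -198.33790631   58.        ]
```

{"api": "move_arm", "payload": {"plan": [{"tx": 1.6,"ty": -1.1,"tz": -1.1},{"tx": 3.2,"ty": -2.2,"tz": -1.1},{"tx": 3.2,"ty": -2.2,"tz": -1.1},{"tx": 3.2,"ty": -2.2,"tz": -1.1},{"tx": 3.2,"ty": -2.2,"tz": -1.1},{"tx": 3.2,"ty": -2.2,"tz": -1.1},{"tx": 3.2,"ty": -2.2,"tz": -1.1},{"tx": 3.2,"ty": -2.2,"tz": -1.1},{"tx": 3.2,"ty": -2.2,"tz": -1.1},{"tx": 3.2,"ty": -2.2,"tz": -1.1},{"tx": 3.2,"ty": -2.2,"tz": -1.1},{"tx": 1.6,"ty": -1.1,"tz": -1.1}]}}

```text
schema error: expected keys tx, ty, tz, wx, wy, wz
```

```bash
python3 - <<'E'
from h import *
W=snap('wrist','w1.png'); s=env.state(); print(s['time_s'],s['ee_pos'],s['ee_rot'],ray(W,0,0)[0], ray(W,320,196)[1])
for c in('blue','pink','green'):
  print(c,[(b[0].tolist(),b[1].tolist()) for b in blobs(W,c,None,100)])
E
```

```text
0.4 [ 141.56436514 -557.22189737  213.84078433] [-1.79986253e+02  3.15876030e-03  1.42572000e+01] [ 208.08081836 -540.75741219  385.00105642] [-0.23957411 -0.05815787 -0.96913462]
blue [([582.7, 145.5], [488, 28, 152, 220, 22039])]
pink []
green []
```

View pics/w1.png

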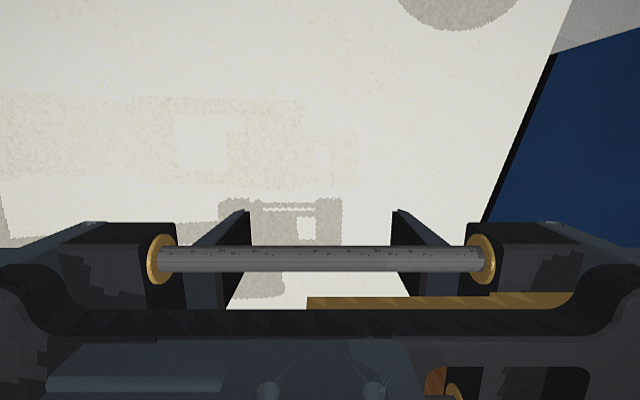

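The move was refused because every key is required; the wrist picture shows only bare bench, with the fingertips near (240,215) and (400,215). I'm resending it with all keys.

{"api": "move_arm", "payload": {"plan": [{"tx": 1.6,"ty": -1.1,"tz": -1.1,"wx": 0,"wy": 0,"wz": 0},{"tx": 3.2,"ty": -2.2,"tz": -1.1,"wx": 0,"wy": 0,"wz": 0},{"tx": 3.2,"ty": -2.2,"tz": -1.1,"wx": 0,"wy": 0,"wz": 0},{"tx": 3.2,"ty": -2.2,"tz": -1.1,"wx": 0,"wy": 0,"wz": 0},{"tx": 3.2,"ty": -2.2,"tz": -1.1,"wx": 0,"wy": 0,"wz": 0},{"tx": 3.2,"ty": -2.2,"tz": -1.1,"wx": 0,"wy": 0,"wz": 0},{"tx": 3.2,"ty": -2.2,"tz": -1.1,"wx": 0,"wy": 0,"wz": 0},{"tx": 3.2,"ty": -2.2,"tz": -1.1,"wx": 0,"wy": 0,"wz": 0},{"tx": 3.2,"ty": -2.2,"tz": -1.1,"wx": 0,"wy": 0,"wz": 0},{"tx": 3.2,"ty": -2.2,"tz": -1.1,"wx": 0,"wy": 0,"wz": 0},{"tx": 3.2,"ty": -2.2,"tz": -1.1,"wx": 0,"wy": 0,"wz": 0},{"tx": 1.6,"ty": -1.1,"tz": -1.1,"wx": 0,"wy": 0,"wz": 0}]}}

```text
time_s: 1.4
ee_pos: [425.2, -232.9, 346.6]
ee_rot: [-180.0, -0.1, 14.4]
force: [0.3, -1.2, -1.0]
gripper_width: 90.9
gripper_force: 0.0
```

```bash
python3 - <<'E'
from h import *
W=snap('wrist','w2.png'); s=env.state(); print(s['time_s'],s['ee_pos'],s['ee_rot'],ray(W,0,0)[0], ray(W,320,196)[1])
for c in('blue','pink','green'):
  for b in blobs(W,c,None,100):
    print(c,b[0].tolist(),b[1].tolist(), onz(W,*b[0],dict(blue=25,pink=27,green=58)[c]).round(0))
E
```

```text
1.45 [ 427.33992691 -232.17389245  348.73765286] [179.94780671  -0.36531878  14.53716484] [ 491.36377353 -216.39042725  517.96906997] [-0.2379187  -0.05802516 -0.96955029]
blue [401.5, 81.4] [383, 62, 38, 39, 948] [ 593. -328.   25.]
blue [254.9, 118.3] [238, 100, 36, 37, 944] [ 475. -104.   25.]
blue [366.7, 163.2] [348, 147, 36, 33, 743] [ 449. -311.   25.]
pink [272.9, 44.5] [264, 13, 19, 63, 738] [ 594. -111.   27.]
pink [334.1, 43.3] [327, 37, 16, 14, 151] [ 620. -205.   27.]
pink [332.3, 73.5] [324, 52, 18, 44, 434] [ 576. -214.   27.]
green [306.1, 139.8] [292, 126, 29, 30, 667] [ 464. -199.   58.]
```

{"api": "move_arm", "payload": {"plan": [{"tx": 1.4,"ty": -3.5,"tz": 0,"wx": 0,"wy": 0,"wz": 0},{"tx": 1.4,"ty": -3.5,"tz": 0,"wx": 0,"wy": 0,"wz": 0},{"tx": 1.4,"ty": -3.5,"tz": 0,"wx": 0,"wy": 0,"wz": 0},{"tx": 1.4,"ty": -3.5,"tz": 0,"wx": 0,"wy": 0,"wz": 0},{"tx": 1.4,"ty": -3.5,"tz": 0,"wx": 0,"wy": 0,"wz": 0},{"tx": 1.4,"ty": -3.5,"tz": 0,"wx": 0,"wy": 0,"wz": 0},{"tx": 1.4,"ty": -3.5,"tz": 0,"wx": 0,"wy": 0,"wz": 0},{"tx": 1.4,"ty": -3.5,"tz": 0,"wx": 0,"wy": 0,"wz": 0},{"tx": 1.4,"ty": -3.5,"tz": 0,"wx": 0,"wy": 0,"wz": 0},{"tx": 1.4,"ty": -3.5,"tz": 0,"wx": 0,"wy": 0,"wz": 0},{"tx": 1.4,"ty": -3.5,"tz": 0,"wx": 0,"wy": 0,"wz": 0}]}}

```text
time_s: 2.37
ee_pos: [477.5, 176.4, 345.9]
ee_rot: [180.0, -0.0, 14.2]
force: [0.9, -1.0, 0.7]
gripper_width: 91.4
gripper_force: 0.0
```

{"api": "move_arm", "payload": {"plan": [{"tx": 0,"ty": 0,"tz": 0,"wx": 0,"wy": 0,"wz": -0.121},{"tx": 0,"ty": 0,"tz": 0,"wx": 0,"wy": 0,"wz": -0.121},{"tx": 0,"ty": 0,"tz": 0,"wx": 0,"wy": 0,"wz": -0.121},{"tx": 0,"ty": 0,"tz": 0,"wx": 0,"wy": 0,"wz": -0.121},{"tx": 0,"ty": 0,"tz": 0,"wx": 0,"wy": 0,"wz": -0.121},{"tx": 0,"ty": 0,"tz": 0,"wx": 0,"wy": 0,"wz": -0.121},{"tx": 0,"ty": 0,"tz": 0,"wx": 0,"wy": 0,"wz": -0.121},{"tx": 0,"ty": 0,"tz": 0,"wx": 0,"wy": 0,"wz": -0.121},{"tx": 0,"ty": 0,"tz": 0,"wx": 0,"wy": 0,"wz": -0.121},{"tx": 0,"ty": 0,"tz": 0,"wx": 0,"wy": 0,"wz": -0.121},{"tx": 0,"ty": 0,"tz": 0,"wx": 0,"wy": 0,"wz": -0.121},{"tx": 0,"ty": 0,"tz": 0,"wx": 0,"wy": 0,"wz": -0.121}]}}

```text
time_s: 3.37
ee_pos: [477.6, 174.4, 345.8]
ee_rot: [-180.0, 0.0, 97.8]
force: [-0.9, -0.2, -1.1]
gripper_width: 91.0
gripper_force: 0.0
```

```bash
python3 - <<'E'
from h import *
W=snap('wrist','w3.png'); s=env.state(); print(s['time_s'],s['ee_pos'],s['ee_rot'],ray(W,0,0)[0], ray(W,320,196)[1])
for c in('blue','red','yellow'):
  for b in blobs(W,c,None,100):
    print(c,b[0].tolist(),b[1].tolist(), onz(W,*b[0],225).round(0))
E
```

```text
3.4167 [477.56686203 174.44056471 345.74804344] [-1.79981665e+02  2.64893061e-02  9.79836123e+01] [467.7589138  242.53513639 516.95939594] [ 0.03085524 -0.24428708 -0.96921193]
blue [311.4, 131.6] [304, 118, 16, 28, 416] [459. 235. 225.]
blue [298.2, 298.6] [287, 287, 25, 23, 390] [468.  40. 225.]
red [483.7, 161.7] [465, 127, 39, 71, 1475] [642. 229. 225.]
red [370.2, 218.6] [347, 208, 50, 23, 999] [535. 151. 225.]
yellow [273.4, 117.5] [240, 0, 64, 246, 12871] [419. 244. 225.]
yellow [379.1, 70.0] [307, 0, 150, 151, 19909] [517. 302. 225.]
```

View pics/w3.png

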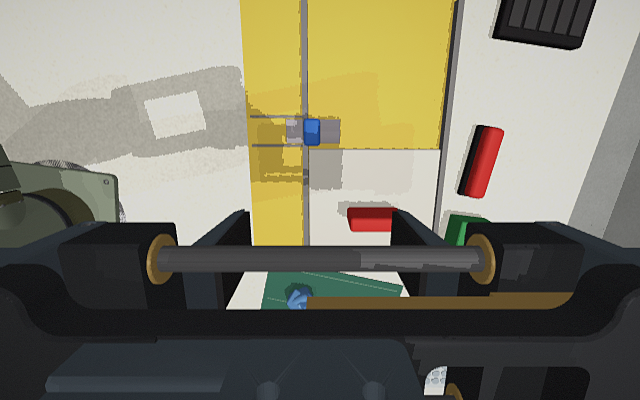

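The wrist view shows the lock grip at (311,131), the front rail near column 303, and the hatch edge at row 149. The red grip is partly hidden at (370,218).

```bash
python3 - <<'E'
from h import *
W=snap('wrist');T=snap('top');S=snap('scene')
w=ray(W,311.4,131.6)
for a in((ray(T,238.4,232.8)),ray(S,393.4,179.5)):
    p,r=tri(w,a);print(p.round(1),r.round(1))
m=cv2.Canny(cv2.cvtColor(W['color'],cv2.COLOR_RGB2GRAY),60,150)
L=cv2.HoughLinesP(m,1,np.pi/360,40,minLineLength=50,maxLineGap=6)
for x1,y1,x2,y2 in L[:,0]:
    if y1<240 and y2<240 and 230<x1<470 and 230<x2<470:
        p,q=onz(W,x1,y1,192)[:2],onz(W,x2,y2,192)[:2];d=q-p
        a=np.degrees(np.arctan2(d[1],d[0]))%90
        print((x1,y1,x2,y2),p.round(0),q.round(0),a.round(1))
E
```

```text
[459.4 235.2 238.3] 0.2
[458.6 235.  217.4] 0.6
(np.int32(447), np.int32(104), np.int32(459), np.int32(0)) [603. 284.] [590. 385.] 7.4
(np.int32(437), np.int32(235), np.int32(465), np.int32(2)) [630. 131.] [596. 384.] 7.4
(np.int32(301), np.int32(151), np.int32(425), np.int32(150)) [449. 211.] [591. 232.] 8.4
(np.int32(353), np.int32(147), np.int32(419), np.int32(148)) [508. 224.] [583. 233.] 7.1
(np.int32(248), np.int32(146), np.int32(251), np.int32(205)) [388. 208.] [397. 138.] 7.3
(np.int32(308), np.int32(71), np.int32(308), np.int32(0)) [446. 297.] [437. 363.] 7.3
(np.int32(442), np.int32(122), np.int32(452), np.int32(23)) [602. 265.] [588. 363.] 8.1
(np.int32(442), np.int32(150), np.int32(451), np.int32(75)) [610. 234.] [600. 314.] 7.2
```

{"api": "move_arm", "payload": {"plan": [{"tx": 3.1,"ty": -0.5,"tz": 0,"wx": 0,"wy": 0,"wz": 0},{"tx": 3.1,"ty": -0.5,"tz": 0,"wx": 0,"wy": 0,"wz": 0},{"tx": 0,"ty": 0,"tz": 2.5,"wx": 0,"wy": 0,"wz": 0},{"tx": 0,"ty": 0,"tz": 2.5,"wx": 0,"wy": 0,"wz": 0},{"tx": 0,"ty": 0,"tz": 2.5,"wx": 0,"wy": 0,"wz": 0},{"tx": 0,"ty": 0,"tz": 2.5,"wx": 0,"wy": 0,"wz": 0},{"tx": 0,"ty": 0,"tz": 1.5,"wx": 0,"wy": 0,"wz": 0},{"tx": 0,"ty": 0,"tz": 1.0,"wx": 0,"wy": 0,"wz": 0},{"tx": 0,"ty": 0,"tz": 1.0,"wx": 0,"wy": 0,"wz": 0},{"tx": 0,"ty": 0,"tz": 0,"wx": 0,"wy": 0,"wz": 0}], "gripper": 6.0}}

```text
time_s: 4.4
ee_pos: [459.0, 234.7, 209.4]
ee_rot: [-179.8, 0.1, 97.4]
force: [-0.0, -0.2, -0.3]
gripper_width: 60.0
gripper_force: 0.0
```

{"api": "move_arm", "payload": {"plan": [{"tx": 0,"ty": 0,"tz": 0,"wx": 0,"wy": 0,"wz": 0},{"tx": 0,"ty": 0,"tz": 0,"wx": 0,"wy": 0,"wz": 0},{"tx": 0,"ty": 0,"tz": 0,"wx": 0,"wy": 0,"wz": 0},{"tx": 0,"ty": 0,"tz": 0,"wx": 0,"wy": 0,"wz": 0},{"tx": 0,"ty": 0,"tz": 0,"wx": 0,"wy": 0,"wz": 0},{"tx": 0,"ty": 0,"tz": 0,"wx": 0,"wy": 0,"wz": 0},{"tx": 0,"ty": 0,"tz": 0,"wx": 0,"wy": 0,"wz": 0},{"tx": 0,"ty": 0,"tz": 0,"wx": 0,"wy": 0,"wz": 0}], "gripper": 0, "force": 20}}

```text
time_s: 5.07
ee_pos: [459.9, 235.2, 211.1]
ee_rot: [180.0, 0.0, 97.5]
force: [0.7, 0.3, 1.0]
gripper_width: 15.9
gripper_force: 20.0
```

{"api": "move_arm", "payload": {"plan": [{"tx": 0,"ty": -0.6,"tz": 0,"wx": 0,"wy": 0,"wz": 0},{"tx": 0,"ty": -0.6,"tz": 0,"wx": 0,"wy": 0,"wz": 0},{"tx": 0,"ty": -0.6,"tz": 0,"wx": 0,"wy": 0,"wz": 0},{"tx": 0,"ty": -0.6,"tz": 0,"wx": 0,"wy": 0,"wz": 0},{"tx": 0,"ty": -0.6,"tz": 0,"wx": 0,"wy": 0,"wz": 0},{"tx": 0,"ty": -0.6,"tz": 0,"wx": 0,"wy": 0,"wz": 0},{"tx": 0,"ty": -0.6,"tz": 0,"wx": 0,"wy": 0,"wz": 0},{"tx": 0,"ty": -0.5,"tz": 0,"wx": 0,"wy": 0,"wz": 0},{"tx": 0,"ty": -0.2,"tz": 0,"wx": 0,"wy": 0,"wz": 0},{"tx": 0,"ty": -0.2,"tz": 0,"wx": 0,"wy": 0,"wz": 0},{"tx": 0,"ty": 0,"tz": 0,"wx": 0,"wy": 0,"wz": 0},{"tx": 0,"ty": 0,"tz": 0,"wx": 0,"wy": 0,"wz": 0}]}}

```text
time_s: 6.07
ee_pos: [418.2, 229.8, 211.2]
ee_rot: [178.8, -0.0, 97.5]
force: [27.5, 1.7, -14.1]
gripper_width: 15.9
gripper_force: 20.0
```

{"api": "move_arm", "payload": {"plan": [{"tx": 0,"ty": 0.4,"tz": 0,"wx": 0,"wy": 0,"wz": 0},{"tx": 0,"ty": 0,"tz": 0,"wx": 0,"wy": 0,"wz": 0},{"tx": 0,"ty": 0,"tz": 0,"wx": 0,"wy": 0,"wz": 0},{"tx": 0,"ty": 0,"tz": 0,"wx": 0,"wy": 0,"wz": 0},{"tx": 0,"ty": 0,"tz": -3,"wx": 0,"wy": 0,"wz": 0},{"tx": 0,"ty": 0,"tz": -3,"wx": 0,"wy": 0,"wz": 0},{"tx": 0,"ty": 0,"tz": -3,"wx": 0,"wy": 0,"wz": 0},{"tx": 0,"ty": 0,"tz": -3,"wx": 0,"wy": 0,"wz": 0},{"tx": -2.8,"ty": 1.3,"tz": 0,"wx": 0,"wy": 0,"wz": 0},{"tx": -2.8,"ty": 1.3,"tz": 0,"wx": 0,"wy": 0,"wz": 0},{"tx": -2.8,"ty": 1.3,"tz": 0,"wx": 0,"wy": 0,"wz": 0},{"tx": 0,"ty": 0,"tz": 0,"wx": 0,"wy": 0,"wz": 0.12}], "gripper": 6.0}}

```text
time_s: 7.07
ee_pos: [463.6, 147.4, 330.6]
ee_rot: [-180.0, 0.2, 90.3]
force: [0.6, -0.5, 0.5]
gripper_width: 60.2
gripper_force: 0.0
```

{"api": "move_arm", "payload": {"plan": [{"tx": 0,"ty": 0,"tz": 0,"wx": 0,"wy": 0,"wz": 0.121},{"tx": 0,"ty": 0,"tz": 0,"wx": 0,"wy": 0,"wz": 0.121},{"tx": 0,"ty": 0,"tz": 0,"wx": 0,"wy": 0,"wz": 0.121},{"tx": 0,"ty": 0,"tz": 0,"wx": 0,"wy": 0,"wz": 0.121},{"tx": 0,"ty": 0,"tz": 0,"wx": 0,"wy": 0,"wz": 0.121},{"tx": 0,"ty": 0,"tz": 0,"wx": 0,"wy": 0,"wz": 0.121},{"tx": 0,"ty": 0,"tz": 0,"wx": 0,"wy": 0,"wz": 0.121},{"tx": 0,"ty": 0,"tz": 0,"wx": 0,"wy": 0,"wz": 0.121},{"tx": 0,"ty": 0,"tz": 0,"wx": 0,"wy": 0,"wz": 0.121},{"tx": 0,"ty": 0,"tz": 0,"wx": 0,"wy": 0,"wz": 0.121},{"tx": 0,"ty": 0,"tz": 0,"wx": 0,"wy": 0,"wz": 0.121},{"tx": 0,"ty": 0,"tz": 0,"wx": 0,"wy": 0,"wz": 0.12}]}}

```text
time_s: 8.07
ee_pos: [461.3, 151.0, 330.6]
ee_rot: [-180.0, 0.1, 7.1]
force: [-0.3, -0.3, -0.6]
gripper_width: 59.9
gripper_force: 0.0
```

```bash
python3 - <<'E'
from h import *
W=snap('wrist','w4.png');T=snap('top','t4.png');S=snap('scene'); s=env.state(); print(s['time_s'],s['ee_pos'],s['ee_rot'])
for c in('blue','red'):
  for b in blobs(W,c,(100,0,540,230),100):
    print(c,b[0].tolist(),b[1].tolist(), onz(W,*b[0],225).round(0))
    if c=='red':
      for n,f,r in(('T',T,(262,185,285,220)),('S',S,(355,170,372,205))):
        for k in blobs(f,'red',r): print(n,k[0],*tri(ray(W,*b[0]),ray(f,*k[0])))
E
```

```text
8.2167 [461.67629655 150.92060298 330.72141948] [-1.79995839e+02  7.63766361e-02  7.61980193e+00]
blue [468.4, 176.2] [450, 160, 39, 34, 919] [498.   5. 225.]
blue [239.0, 220.3] [224, 212, 34, 18, 382] [423. 232. 225.]
red [331.3, 110.6] [323, 77, 18, 69, 1188] [544. 151. 225.]
S [363.3 185.2] [543.58499661 151.36362163 221.18034566] 1.8840550011287656
```

View pics/w4.png

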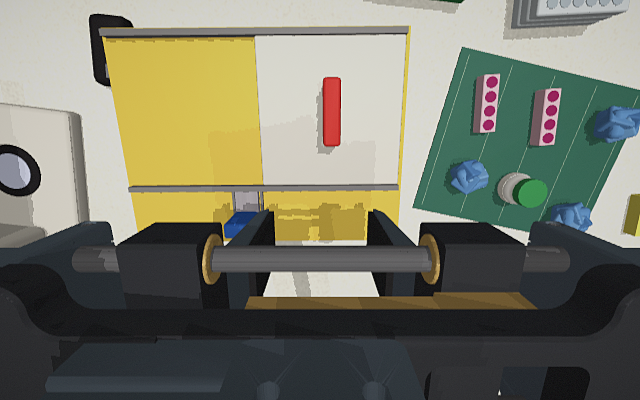

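{"api": "move_arm", "payload": {"plan": [{"tx": 2.7,"ty": 0.35,"tz": 0,"wx": 0,"wy": 0,"wz": 0},{"tx": 2.7,"ty": 0.35,"tz": 0,"wx": 0,"wy": 0,"wz": 0},{"tx": 2.7,"ty": 0.35,"tz": 0,"wx": 0,"wy": 0,"wz": 0},{"tx": 0,"ty": 0,"tz": 2.5,"wx": 0,"wy": 0,"wz": 0},{"tx": 0,"ty": 0,"tz": 2.5,"wx": 0,"wy": 0,"wz": 0},{"tx": 0,"ty": 0,"tz": 2.5,"wx": 0,"wy": 0,"wz": 0},{"tx": 0,"ty": 0,"tz": 2.0,"wx": 0,"wy": 0,"wz": 0},{"tx": 0,"ty": 0,"tz": 1.5,"wx": 0,"wy": 0,"wz": 0},{"tx": 0,"ty": 0,"tz": 1.0,"wx": 0,"wy": 0,"wz": 0},{"tx": 0,"ty": 0,"tz": 0,"wx": 0,"wy": 0,"wz": 0}]}}

```text
time_s: 9.05
ee_pos: [542.7, 150.7, 208.6]
ee_rot: [180.0, 0.3, 7.5]
force: [1.4, 0.2, 0.5]
gripper_width: 60.1
gripper_force: 0.0
```

{"api": "move_arm", "payload": {"plan": [{"tx": 0,"ty": 0,"tz": 0,"wx": 0,"wy": 0,"wz": 0},{"tx": 0,"ty": 0,"tz": 0,"wx": 0,"wy": 0,"wz": 0},{"tx": 0,"ty": 0,"tz": 0,"wx": 0,"wy": 0,"wz": 0},{"tx": 0,"ty": 0,"tz": 0,"wx": 0,"wy": 0,"wz": 0},{"tx": 0,"ty": 0,"tz": 0,"wx": 0,"wy": 0,"wz": 0},{"tx": 0,"ty": 0,"tz": 0,"wx": 0,"wy": 0,"wz": 0},{"tx": 0,"ty": 0,"tz": 0,"wx": 0,"wy": 0,"wz": 0},{"tx": 0,"ty": 0,"tz": 0,"wx": 0,"wy": 0,"wz": 0}], "gripper": 0, "force": 20}}

```text
time_s: 9.72
ee_pos: [544.4, 151.0, 211.2]
ee_rot: [-180.0, -0.0, 7.5]
force: [-0.5, 0.2, 1.8]
gripper_width: 15.8
gripper_force: 20.0
```

{"api": "move_arm", "payload": {"plan": [{"tx": 0,"ty": -0.6,"tz": 0,"wx": 0,"wy": 0,"wz": 0},{"tx": 0,"ty": -1.4,"tz": 0,"wx": 0,"wy": 0,"wz": 0},{"tx": 0,"ty": -1.5,"tz": 0,"wx": 0,"wy": 0,"wz": 0},{"tx": 0,"ty": -1.5,"tz": 0,"wx": 0,"wy": 0,"wz": 0},{"tx": 0,"ty": -1.5,"tz": 0,"wx": 0,"wy": 0,"wz": 0},{"tx": 0,"ty": -1.5,"tz": 0,"wx": 0,"wy": 0,"wz": 0},{"tx": 0,"ty": -1.5,"tz": 0,"wx": 0,"wy": 0,"wz": 0},{"tx": 0,"ty": -1.5,"tz": 0,"wx": 0,"wy": 0,"wz": 0},{"tx": 0,"ty": -1.5,"tz": 0,"wx": 0,"wy": 0,"wz": 0},{"tx": 0,"ty": -0.7,"tz": 0,"wx": 0,"wy": 0,"wz": 0},{"tx": 0,"ty": -0.4,"tz": 0,"wx": 0,"wy": 0,"wz": 0},{"tx": 0,"ty": -0.2,"tz": 0,"wx": 0,"wy": 0,"wz": 0}]}}

```text
time_s: 10.72
ee_pos: [526.3, 288.4, 210.9]
ee_rot: [180.0, 0.0, 7.5]
force: [-0.7, -3.6, 3.5]
gripper_width: 15.7
gripper_force: 2.0
```

{"api": "move_arm", "payload": {"plan": [{"tx": 0,"ty": 0,"tz": 0,"wx": 0,"wy": 0,"wz": 0},{"tx": 0,"ty": 0,"tz": 0,"wx": 0,"wy": 0,"wz": 0},{"tx": 0,"ty": 0,"tz": 0,"wx": 0,"wy": 0,"wz": 0},{"tx": 0,"ty": 0,"tz": 0,"wx": 0,"wy": 0,"wz": 0},{"tx": 0,"ty": -0.2,"tz": 0,"wx": 0,"wy": 0,"wz": 0},{"tx": 0,"ty": -0.2,"tz": 0,"wx": 0,"wy": 0,"wz": 0},{"tx": 0,"ty": 0,"tz": 0,"wx": 0,"wy": 0,"wz": 0},{"tx": 0,"ty": 0,"tz": 0,"wx": 0,"wy": 0,"wz": 0},{"tx": 0,"ty": 0,"tz": 0,"wx": 0,"wy": 0,"wz": 0}], "gripper": 0, "force": 20}}

```text
time_s: 11.47
ee_pos: [526.1, 289.6, 210.8]
ee_rot: [179.8, 0.0, 7.4]
force: [1.0, -5.3, 2.9]
gripper_width: 15.5
gripper_force: 20.0
```

{"api": "move_arm", "payload": {"plan": [{"tx": 0,"ty": 0.2,"tz": 0,"wx": 0,"wy": 0,"wz": 0},{"tx": 0,"ty": 0,"tz": 0,"wx": 0,"wy": 0,"wz": 0},{"tx": 0,"ty": 0,"tz": 0,"wx": 0,"wy": 0,"wz": 0},{"tx": 0,"ty": 0,"tz": 0,"wx": 0,"wy": 0,"wz": 0},{"tx": 0,"ty": 0,"tz": -3,"wx": 0,"wy": 0,"wz": 0},{"tx": 0,"ty": 0,"tz": -3,"wx": 0,"wy": 0,"wz": 0},{"tx": 0,"ty": 0,"tz": -3,"wx": 0,"wy": 0,"wz": 0}], "gripper": 6.0}}

```text
time_s: 12.05
ee_pos: [525.9, 289.8, 301.5]
ee_rot: [180.0, 0.1, 7.4]
force: [0.6, -0.2, 0.0]
gripper_width: 58.4
gripper_force: 0.0
```

{"api": "move_arm", "payload": {"plan": [{"tx": 0.1,"ty": 4.0,"tz": 0,"wx": 0,"wy": 0,"wz": 0},{"tx": 0.1,"ty": 4.0,"tz": 0,"wx": 0,"wy": 0,"wz": 0},{"tx": 0.1,"ty": 4.0,"tz": 0,"wx": 0,"wy": 0,"wz": 0},{"tx": 0.1,"ty": 4.0,"tz": 0,"wx": 0,"wy": 0,"wz": 0},{"tx": 0.1,"ty": 4.0,"tz": 0,"wx": 0,"wy": 0,"wz": 0},{"tx": 0.1,"ty": 4.0,"tz": 0,"wx": 0,"wy": 0,"wz": 0},{"tx": 0.1,"ty": 4.0,"tz": 0,"wx": 0,"wy": 0,"wz": 0},{"tx": 0.1,"ty": 4.0,"tz": 0,"wx": 0,"wy": 0,"wz": 0},{"tx": 0.1,"ty": 4.0,"tz": 0,"wx": 0,"wy": 0,"wz": 0},{"tx": 0.1,"ty": 4.0,"tz": 0,"wx": 0,"wy": 0,"wz": 0},{"tx": 0,"ty": 0,"tz": 0,"wx": 0,"wy": 0,"wz": 0}]}}

```text
time_s: 12.97
ee_pos: [588.6, -112.3, 300.2]
ee_rot: [179.8, 0.0, 7.1]
force: [-0.1, 0.7, -1.2]
gripper_width: 60.1
gripper_force: 0.0
```

```bash
cat >> h.py <<'E'
def waste(f,roi=None):
    for c,z,amin in(('blue',25,60),('pink',27,60),('green',58,60)):
        for b in blobs(f,c,roi,amin):
            cnt=cv2.findContours(b[2].astype(np.uint8),0,1)[0][0][:,0]
            P=np.array([onz(f,u,v,z)[:2] for u,v in cnt],np.float32); r=cv2.minAreaRect(P)
            if max(r[1])<110: print(c,b[0],'xy',onz(f,*b[0],z)[:2].round(0),'rect',np.round(r[0],0),np.round(r[1],0),round(r[2],1))
E
python3 - <<'E'
from h import *
W=snap('wrist','w5.png');T=snap('top','t5.png');s=env.state(); print(s['time_s'],s['ee_pos'],s['ee_rot'])
waste(W,(100,0,640,215));print('top');waste(T,(310,150,500,280))
E
```

```text
13.0667 [ 587.92456558 -106.74244955  300.43423771] [-1.79952920e+02  2.65911634e-02  7.26646942e+00]
blue [450.6 182.4] xy [ 593. -328.] rect [ 591. -328.] [60. 59.] 4.0
pink [634.8   4.1] xy [ 874. -523.] rect [ 874. -523.] [10. 14.] 7.1
pink [317.8 163. ] xy [ 598. -108.] rect [ 597. -108.] [90. 25.] 10.9
pink [379.  175.6] xy [ 590. -209.] rect [ 588. -210.] [90. 28.] 10.5
top
blue [436.2 195.3] xy [ 593. -327.] rect [ 590. -327.] [54. 55.] 4.6
blue [432.1 250.7] xy [ 425. -306.] rect [ 423. -305.] [54. 58.] 43.5
pink [395.4 192.1] xy [ 604. -203.] rect [ 599. -206.] [64. 25.] 9.2
pink [363.8 194.3] xy [ 598. -107.] rect [ 598. -105.] [58. 25.] 8.4
```

View pics/t5.png

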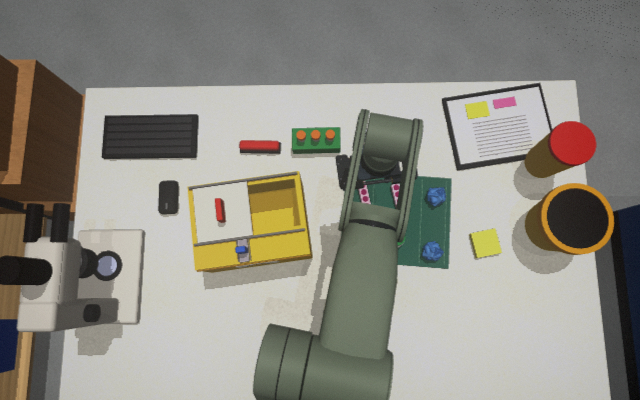

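The top view shows the hatch open, the lock drawn back at (242,250), and strips partly hidden under the arm. The wipe at (432,251) was knocked to about (425,-306). I'm grasping strip 1 now.

{"api": "move_arm", "payload": {"plan": [{"tx": 0,"ty": 0,"tz": 0,"wx": 0,"wy": 0,"wz": -0.056},{"tx": 0.9,"ty": 0.3,"tz": 3.5,"wx": 0,"wy": 0,"wz": 0},{"tx": 0,"ty": 0,"tz": 4.0,"wx": 0,"wy": 0,"wz": 0},{"tx": 0,"ty": 0,"tz": 4.0,"wx": 0,"wy": 0,"wz": 0},{"tx": 0,"ty": 0,"tz": 4.0,"wx": 0,"wy": 0,"wz": 0},{"tx": 0,"ty": 0,"tz": 4.0,"wx": 0,"wy": 0,"wz": 0},{"tx": 0,"ty": 0,"tz": 3.5,"wx": 0,"wy": 0,"wz": 0},{"tx": 0,"ty": 0,"tz": 3.0,"wx": 0,"wy": 0,"wz": 0},{"tx": 0,"ty": 0,"tz": 2.0,"wx": 0,"wy": 0,"wz": 0},{"tx": 0,"ty": 0,"tz": 0.7,"wx": 0,"wy": 0,"wz": 0},{"tx": 0,"ty": 0,"tz": 0.4,"wx": 0,"wy": 0,"wz": 0},{"tx": 0,"ty": 0,"tz": 0,"wx": 0,"wy": 0,"wz": 0}]}}

```text
time_s: 14.07
ee_pos: [597.7, -106.0, 10.2]
ee_rot: [180.0, -0.0, 10.7]
force: [0.4, -0.2, 0.1]
gripper_width: 60.3
gripper_force: 0.0
```

{"api": "move_arm", "payload": {"plan": [{"tx": 0,"ty": 0,"tz": 0,"wx": 0,"wy": 0,"wz": 0},{"tx": 0,"ty": 0,"tz": 0,"wx": 0,"wy": 0,"wz": 0},{"tx": 0,"ty": 0,"tz": 0,"wx": 0,"wy": 0,"wz": 0},{"tx": 0,"ty": 0,"tz": 0,"wx": 0,"wy": 0,"wz": 0},{"tx": 0,"ty": 0,"tz": 0,"wx": 0,"wy": 0,"wz": 0},{"tx": 0,"ty": 0,"tz": 0,"wx": 0,"wy": 0,"wz": 0},{"tx": 0,"ty": 0,"tz": 0,"wx": 0,"wy": 0,"wz": 0}], "gripper": 0, "force": 20}}

```text
time_s: 14.65
ee_pos: [597.5, -107.1, 10.5]
ee_rot: [180.0, -0.0, 10.6]
force: [-0.6, -0.3, 2.7]
gripper_width: 26.2
gripper_force: 20.0
```

{"api": "move_arm", "payload": {"plan": [{"tx": 0,"ty": 0,"tz": -2.0,"wx": 0,"wy": 0,"wz": 0},{"tx": 0,"ty": 0,"tz": -3.6,"wx": 0,"wy": 0,"wz": 0},{"tx": 0,"ty": 0,"tz": -3.6,"wx": 0,"wy": 0,"wz": 0},{"tx": 0,"ty": 0,"tz": -3.6,"wx": 0,"wy": 0,"wz": 0},{"tx": 0,"ty": 0,"tz": -3.6,"wx": 0,"wy": 0,"wz": 0},{"tx": 0,"ty": 0,"tz": -3.6,"wx": 0,"wy": 0,"wz": 0},{"tx": 0,"ty": 0,"tz": -3.6,"wx": 0,"wy": 0,"wz": 0},{"tx": 0,"ty": 0,"tz": 0,"wx": 0,"wy": 0,"wz": 0.055}]}}

```text
time_s: 15.32
ee_pos: [600.7, -107.6, 254.3]
ee_rot: [179.7, -0.8, 7.4]
force: [0.5, -0.1, 0.3]
gripper_width: 26.0
gripper_force: 20.0
```

{"api": "move_arm", "payload": {"plan": [{"tx": -0.2,"ty": -2.0,"tz": 0,"wx": 0,"wy": 0,"wz": 0},{"tx": -0.2,"ty": -3.7,"tz": 0,"wx": 0,"wy": 0,"wz": 0},{"tx": -0.2,"ty": -3.7,"tz": 0,"wx": 0,"wy": 0,"wz": 0},{"tx": -0.2,"ty": -3.7,"tz": 0,"wx": 0,"wy": 0,"wz": 0},{"tx": -0.2,"ty": -3.7,"tz": 0,"wx": 0,"wy": 0,"wz": 0},{"tx": -0.2,"ty": -3.7,"tz": 0,"wx": 0,"wy": 0,"wz": 0},{"tx": -0.2,"ty": -3.7,"tz": 0,"wx": 0,"wy": 0,"wz": 0},{"tx": -0.2,"ty": -2.0,"tz": 0,"wx": 0,"wy": 0,"wz": 0},{"tx": 0,"ty": 0,"tz": 0,"wx": 0,"wy": 0,"wz": 0}]}}

```text
time_s: 16.07
ee_pos: [545.9, 154.6, 245.7]
ee_rot: [-179.9, 0.0, 7.8]
force: [-0.7, 0.4, 0.2]
gripper_width: 26.0
gripper_force: 20.0
```

Strip 1 is over the mouth and still held. I'll lower it a little, release it, then go above strip 2.

{"api": "move_arm", "payload": {"plan": [{"tx": -0.2,"ty": 0.3,"tz": 2.0,"wx": 0,"wy": 0,"wz": 0},{"tx": 0,"ty": 0,"tz": 1.0,"wx": 0,"wy": 0,"wz": 0},{"tx": 0,"ty": 0,"tz": 0,"wx": 0,"wy": 0,"wz": 0}]}}

```text
time_s: 16.32
ee_pos: [543.9, 146.4, 213.1]
ee_rot: [179.9, 0.3, 7.5]
force: [0.2, -0.2, -0.8]
gripper_width: 25.7
gripper_force: 20.0
```

{"api": "move_arm", "payload": {"plan": [{"tx": 0,"ty": 0,"tz": 0,"wx": 0,"wy": 0,"wz": 0},{"tx": 0,"ty": 0,"tz": 0,"wx": 0,"wy": 0,"wz": 0},{"tx": 0,"ty": 0,"tz": 0,"wx": 0,"wy": 0,"wz": 0},{"tx": 0,"ty": 0,"tz": 0,"wx": 0,"wy": 0,"wz": 0},{"tx": 0,"ty": 0,"tz": 0,"wx": 0,"wy": 0,"wz": 0},{"tx": 0,"ty": 0,"tz": -3.5,"wx": 0,"wy": 0,"wz": 0},{"tx": 0,"ty": 0,"tz": -3.5,"wx": 0,"wy": 0,"wz": 0},{"tx": 0,"ty": 0,"tz": -1.5,"wx": 0,"wy": 0,"wz": 0}], "gripper": 6.0}}

```text
time_s: 16.98
ee_pos: [547.2, 147.9, 305.7]
ee_rot: [-180.0, -0.4, 7.5]
force: [0.7, 0.2, -0.6]
gripper_width: 59.8
gripper_force: 0.0
```

{"api": "move_arm", "payload": {"plan": [{"tx": 0,"ty": 4.0,"tz": 0,"wx": 0,"wy": 0,"wz": -0.05},{"tx": 0,"ty": 4.0,"tz": 0,"wx": 0,"wy": 0,"wz": 0},{"tx": 0,"ty": 4.0,"tz": 0,"wx": 0,"wy": 0,"wz": 0},{"tx": 0,"ty": 4.0,"tz": 0,"wx": 0,"wy": 0,"wz": 0},{"tx": 0,"ty": 4.0,"tz": 0,"wx": 0,"wy": 0,"wz": 0},{"tx": 0,"ty": 4.0,"tz": 0,"wx": 0,"wy": 0,"wz": 0},{"tx": 0,"ty": 4.0,"tz": 0,"wx": 0,"wy": 0,"wz": 0},{"tx": 0,"ty": 4.0,"tz": 0,"wx": 0,"wy": 0,"wz": 0},{"tx": 0,"ty": 4.0,"tz": 0,"wx": 0,"wy": 0,"wz": 0},{"tx": 0,"ty": 0,"tz": 0,"wx": 0,"wy": 0,"wz": 0},{"tx": 0,"ty": 0,"tz": 0,"wx": 0,"wy": 0,"wz": 0}]}}

```text
time_s: 17.9
ee_pos: [608.3, -208.9, 300.3]
ee_rot: [-180.0, 0.0, 10.2]
force: [-0.1, 0.3, -0.1]
gripper_width: 60.1
gripper_force: 0.0
```

```bash
python3 - <<'E'
from h import *
W=snap('wrist','w6.png');T=snap('top','t6.png');s=env.state(); print(s['time_s'],s['ee_pos'],s['ee_rot'])
waste(W,(100,0,640,215));print('top');waste(T,(180,150,500,280))
E
```

```text
18.0 [ 608.26114806 -206.275611    301.00247876] [-1.79959325e+02 -1.83144641e-04  1.03615514e+01]
blue [389.9 190.8] xy [ 593. -328.] rect [ 591. -328.] [60. 57.] 8.4
pink [593.9  18. ] xy [ 888. -552.] rect [ 888. -552.] [30. 69.] 8.6
pink [320.  180.3] xy [ 590. -211.] rect [ 589. -212.] [91. 25.] 11.4
top
blue [435.1 191. ] xy [ 606. -324.] rect [ 610. -323.] [36. 30.] 70.3
blue [363.9 234.4] xy [ 475. -104.] rect [ 475. -106.] [51. 52.] 88.8
blue [438.3 252.3] xy [ 420. -325.] rect [ 420. -327.] [22. 51.] 79.1
pink [281.4 211.4] xy [548. 145.] rect [546. 144.] [87. 23.] 9.4
```

{"api": "move_arm", "payload": {"plan": [{"tx": -1.9,"ty": 0.1,"tz": 0,"wx": 0,"wy": 0,"wz": 0},{"tx": 0,"ty": 0,"tz": 3.5,"wx": 0,"wy": 0,"wz": 0},{"tx": 0,"ty": 0,"tz": 4.0,"wx": 0,"wy": 0,"wz": 0},{"tx": 0,"ty": 0,"tz": 4.0,"wx": 0,"wy": 0,"wz": 0},{"tx": 0,"ty": 0,"tz": 4.0,"wx": 0,"wy": 0,"wz": 0},{"tx": 0,"ty": 0,"tz": 4.0,"wx": 0,"wy": 0,"wz": 0},{"tx": 0,"ty": 0,"tz": 3.5,"wx": 0,"wy": 0,"wz": 0},{"tx": 0,"ty": 0,"tz": 3.0,"wx": 0,"wy": 0,"wz": 0},{"tx": 0,"ty": 0,"tz": 2.0,"wx": 0,"wy": 0,"wz": 0},{"tx": 0,"ty": 0,"tz": 0.7,"wx": 0,"wy": 0,"wz": 0},{"tx": 0,"ty": 0,"tz": 0.5,"wx": 0,"wy": 0,"wz": 0},{"tx": 0,"ty": 0,"tz": 0,"wx": 0,"wy": 0,"wz": 0}]}}

```text
time_s: 19.0
ee_pos: [590.3, -210.4, 9.3]
ee_rot: [180.0, -0.0, 10.4]
force: [-0.6, -0.0, -0.0]
gripper_width: 60.2
gripper_force: 0.0
```

{"api": "move_arm", "payload": {"plan": [{"tx": 0,"ty": 0,"tz": 0,"wx": 0,"wy": 0,"wz": 0},{"tx": 0,"ty": 0,"tz": 0,"wx": 0,"wy": 0,"wz": 0},{"tx": 0,"ty": 0,"tz": 0,"wx": 0,"wy": 0,"wz": 0},{"tx": 0,"ty": 0,"tz": 0,"wx": 0,"wy": 0,"wz": 0},{"tx": 0,"ty": 0,"tz": 0,"wx": 0,"wy": 0,"wz": 0},{"tx": 0,"ty": 0,"tz": 0,"wx": 0,"wy": 0,"wz": 0},{"tx": 0,"ty": 0,"tz": 0,"wx": 0,"wy": 0,"wz": 0}], "gripper": 0, "force": 20}}

```text
time_s: 19.58
ee_pos: [590.1, -211.5, 9.5]
ee_rot: [180.0, -0.0, 10.4]
force: [-0.4, -0.3, 2.3]
gripper_width: 26.1
gripper_force: 19.9
```

{"api": "move_arm", "payload": {"plan": [{"tx": 0,"ty": 0,"tz": -2.0,"wx": 0,"wy": 0,"wz": 0},{"tx": 0,"ty": 0,"tz": -3.6,"wx": 0,"wy": 0,"wz": 0},{"tx": 0,"ty": 0,"tz": -3.6,"wx": 0,"wy": 0,"wz": 0},{"tx": 0,"ty": 0,"tz": -3.6,"wx": 0,"wy": 0,"wz": 0},{"tx": 0,"ty": 0,"tz": -3.6,"wx": 0,"wy": 0,"wz": 0},{"tx": 0,"ty": 0,"tz": -3.6,"wx": 0,"wy": 0,"wz": 0},{"tx": 0,"ty": 0,"tz": -3.6,"wx": 0,"wy": 0,"wz": 0},{"tx": 0,"ty": 0,"tz": 0,"wx": 0,"wy": 0,"wz": 0.055},{"tx": 0,"ty": 0,"tz": 0,"wx": 0,"wy": 0,"wz": 0}]}}

```text
time_s: 20.33
ee_pos: [590.8, -211.7, 247.7]
ee_rot: [179.8, -0.3, 7.1]
force: [-0.2, 0.3, -0.9]
gripper_width: 26.1
gripper_force: 19.9
```

{"api": "move_arm", "payload": {"plan": [{"tx": 0,"ty": -2.0,"tz": 0,"wx": 0,"wy": 0,"wz": 0},{"tx": 0,"ty": -3.7,"tz": 0,"wx": 0,"wy": 0,"wz": 0},{"tx": 0,"ty": -3.7,"tz": 0,"wx": 0,"wy": 0,"wz": 0},{"tx": 0,"ty": -3.7,"tz": 0,"wx": 0,"wy": 0,"wz": 0},{"tx": 0,"ty": -3.7,"tz": 0,"wx": 0,"wy": 0,"wz": 0},{"tx": 0,"ty": -3.7,"tz": 0,"wx": 0,"wy": 0,"wz": 0},{"tx": 0,"ty": -3.7,"tz": 0,"wx": 0,"wy": 0,"wz": 0},{"tx": 0,"ty": -3.7,"tz": 0,"wx": 0,"wy": 0,"wz": 0},{"tx": 0,"ty": -3.7,"tz": 0,"wx": 0,"wy": 0,"wz": 0},{"tx": 0,"ty": -3.7,"tz": 0,"wx": 0,"wy": 0,"wz": 0},{"tx": 0,"ty": -1.2,"tz": 1.5,"wx": 0,"wy": 0,"wz": 0},{"tx": 0,"ty": 0,"tz": 1.5,"wx": 0,"wy": 0,"wz": 0}]}}

```text
time_s: 21.33
ee_pos: [542.9, 154.1, 213.3]
ee_rot: [-179.9, 0.1, 7.5]
force: [0.6, -0.1, -0.6]
gripper_width: 25.8
gripper_force: 19.9
```

{"api": "move_arm", "payload": {"plan": [{"tx": 0,"ty": 0,"tz": 0,"wx": 0,"wy": 0,"wz": 0}]}}

```text
time_s: 21.42
ee_pos: [541.0, 151.2, 210.2]
ee_rot: [179.9, 0.6, 7.4]
force: [-0.3, -0.4, -0.2]
gripper_width: 26.0
gripper_force: 19.9
```

{"api": "move_arm", "payload": {"plan": [{"tx": 0,"ty": 0,"tz": 0,"wx": 0,"wy": 0,"wz": 0},{"tx": 0,"ty": 0,"tz": 0,"wx": 0,"wy": 0,"wz": 0},{"tx": 0,"ty": 0,"tz": 0,"wx": 0,"wy": 0,"wz": 0},{"tx": 0,"ty": 0,"tz": 0,"wx": 0,"wy": 0,"wz": 0},{"tx": 0,"ty": 0,"tz": 0,"wx": 0,"wy": 0,"wz": 0},{"tx": 0,"ty": 0,"tz": -3.5,"wx": 0,"wy": 0,"wz": 0},{"tx": 0,"ty": 0,"tz": -3.5,"wx": 0,"wy": 0,"wz": 0},{"tx": 0,"ty": 0,"tz": -1.5,"wx": 0,"wy": 0,"wz": 0}], "gripper": 6.0}}

```text
time_s: 22.08
ee_pos: [545.7, 150.9, 304.8]
ee_rot: [-179.9, -0.4, 7.2]
force: [0.8, -0.2, 0.4]
gripper_width: 59.4
gripper_force: 0.0
```

{"api": "move_arm", "payload": {"plan": [{"tx": -1.4,"ty": 3.5,"tz": 0,"wx": 0,"wy": 0,"wz": 0},{"tx": -1.4,"ty": 3.5,"tz": 0,"wx": 0,"wy": 0,"wz": 0},{"tx": -1.4,"ty": 3.5,"tz": 0,"wx": 0,"wy": 0,"wz": 0},{"tx": -1.4,"ty": 3.5,"tz": 0,"wx": 0,"wy": 0,"wz": 0},{"tx": -1.4,"ty": 3.5,"tz": 0,"wx": 0,"wy": 0,"wz": 0},{"tx": -1.4,"ty": 3.5,"tz": 0,"wx": 0,"wy": 0,"wz": 0},{"tx": -1.4,"ty": 3.5,"tz": 0,"wx": 0,"wy": 0,"wz": 0},{"tx": 0,"ty": 0,"tz": 0,"wx": 0,"wy": 0,"wz": 0},{"tx": 0,"ty": 0,"tz": 0,"wx": 0,"wy": 0,"wz": 0}], "gripper": 8.0}}

```text
time_s: 22.83
ee_pos: [477.2, -106.3, 300.5]
ee_rot: [180.0, -0.1, 7.0]
force: [0.0, 0.3, 0.3]
gripper_width: 80.0
gripper_force: 0.0
```

```bash
python3 - <<'E'
from h import *
W=snap('wrist','w7.png');T=snap('top','t7.png');s=env.state(); print(s['time_s'],s['ee_pos'],s['ee_rot'])
waste(W,(100,0,640,225));print('top');waste(T,(180,150,500,280))
E
```

```text
22.9333 [ 477.74047143 -104.29491515  300.23431414] [-1.79981719e+02 -4.58590258e-02  7.17867063e+00]
blue [472.3 112.1] xy [ 593. -327.] rect [ 590. -328.] [58. 60.] 0.9
blue [319.2 170.7] xy [ 474. -105.] rect [ 474. -104.] [58. 58.] 18.5
blue [435.2 212.2] xy [ 428. -306.] rect [ 430. -308.] [46. 67.] 7.0
pink [119.6  93.1] xy [555. 208.] rect [545. 211.] [89. 36.] 7.4
green [379.7 187.9] xy [ 465. -199.] rect [ 464. -199.] [48. 47.] 64.0
top
blue [436.3 195.2] xy [ 593. -327.] rect [ 590. -327.] [54. 55.] 4.6
blue [365.1 237.6] xy [ 466. -108.] rect [ 464. -106.] [33. 58.] 10.8
blue [432.1 250.7] xy [ 425. -306.] rect [ 423. -307.] [56. 56.] 43.5
pink [258.8 208.2] xy [558. 215.] rect [544. 215.] [87. 21.] 1.0
pink [281.7 211.4] xy [548. 144.] rect [546. 145.] [89. 22.] 5.5
green [394.6 237. ] xy [ 463. -192.] rect [ 463. -190.] [32. 43.] 78.5
```

View pics/w7.png

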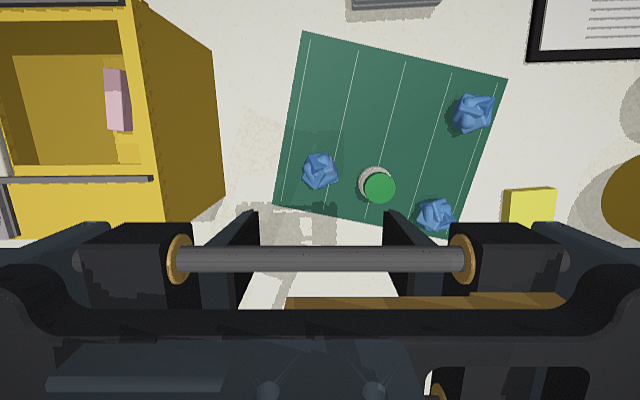

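{"api": "move_arm", "payload": {"plan": [{"tx": -0.4,"ty": -0.1,"tz": 0,"wx": 0,"wy": 0,"wz": 0},{"tx": 0,"ty": 0,"tz": 3.5,"wx": 0,"wy": 0,"wz": 0},{"tx": 0,"ty": 0,"tz": 4.0,"wx": 0,"wy": 0,"wz": 0},{"tx": 0,"ty": 0,"tz": 4.0,"wx": 0,"wy": 0,"wz": 0},{"tx": 0,"ty": 0,"tz": 4.0,"wx": 0,"wy": 0,"wz": 0},{"tx": 0,"ty": 0,"tz": 4.0,"wx": 0,"wy": 0,"wz": 0},{"tx": 0,"ty": 0,"tz": 3.5,"wx": 0,"wy": 0,"wz": 0},{"tx": 0,"ty": 0,"tz": 3.0,"wx": 0,"wy": 0,"wz": 0},{"tx": 0,"ty": 0,"tz": 2.0,"wx": 0,"wy": 0,"wz": 0},{"tx": 0,"ty": 0,"tz": 0.7,"wx": 0,"wy": 0,"wz": 0},{"tx": 0,"ty": 0,"tz": 0.2,"wx": 0,"wy": 0,"wz": 0},{"tx": 0,"ty": 0,"tz": 0,"wx": 0,"wy": 0,"wz": 0}]}}

```text
time_s: 23.93
ee_pos: [474.2, -103.5, 11.3]
ee_rot: [180.0, -0.0, 7.3]
force: [0.4, 0.3, 0.3]
gripper_width: 80.3
gripper_force: 0.0
```

{"api": "move_arm", "payload": {"plan": [{"tx": 0,"ty": 0,"tz": 0,"wx": 0,"wy": 0,"wz": 0},{"tx": 0,"ty": 0,"tz": 0,"wx": 0,"wy": 0,"wz": 0},{"tx": 0,"ty": 0,"tz": 0,"wx": 0,"wy": 0,"wz": 0},{"tx": 0,"ty": 0,"tz": 0,"wx": 0,"wy": 0,"wz": 0},{"tx": 0,"ty": 0,"tz": 0,"wx": 0,"wy": 0,"wz": 0},{"tx": 0,"ty": 0,"tz": 0,"wx": 0,"wy": 0,"wz": 0},{"tx": 0,"ty": 0,"tz": 0,"wx": 0,"wy": 0,"wz": 0}], "gripper": 0, "force": 20}}

```text
time_s: 24.52
ee_pos: [474.7, -104.3, 12.3]
ee_rot: [179.9, -0.2, 7.2]
force: [0.7, 0.4, 7.1]
gripper_width: 65.7
gripper_force: 20.0
```

{"api": "move_arm", "payload": {"plan": [{"tx": 0,"ty": 0,"tz": -2.0,"wx": 0,"wy": 0,"wz": 0},{"tx": 0,"ty": 0,"tz": -3.6,"wx": 0,"wy": 0,"wz": 0},{"tx": 0,"ty": 0,"tz": -3.6,"wx": 0,"wy": 0,"wz": 0},{"tx": 0,"ty": 0,"tz": -3.6,"wx": 0,"wy": 0,"wz": 0},{"tx": 0,"ty": 0,"tz": -3.6,"wx": 0,"wy": 0,"wz": 0},{"tx": 0,"ty": 0,"tz": -3.6,"wx": 0,"wy": 0,"wz": 0},{"tx": 0,"ty": 0,"tz": -3.6,"wx": 0,"wy": 0,"wz": 0},{"tx": 0,"ty": 0,"tz": 0,"wx": 0,"wy": 0,"wz": 0}]}}

```text
time_s: 25.18
ee_pos: [477.1, -105.0, 254.6]
ee_rot: [179.7, -0.8, 7.2]
force: [1.0, 0.1, -0.4]
gripper_width: 65.6
gripper_force: 20.0
```

{"api": "move_arm", "payload": {"plan": [{"tx": 1.3,"ty": -2.0,"tz": 0,"wx": 0,"wy": 0,"wz": 0},{"tx": 1.3,"ty": -3.3,"tz": 0,"wx": 0,"wy": 0,"wz": 0},{"tx": 1.3,"ty": -3.3,"tz": 0,"wx": 0,"wy": 0,"wz": 0},{"tx": 1.3,"ty": -3.3,"tz": 0,"wx": 0,"wy": 0,"wz": 0},{"tx": 1.3,"ty": -3.3,"tz": 0,"wx": 0,"wy": 0,"wz": 0},{"tx": 1.3,"ty": -3.3,"tz": 0,"wx": 0,"wy": 0,"wz": 0},{"tx": 1.3,"ty": -3.3,"tz": 0,"wx": 0,"wy": 0,"wz": 0},{"tx": 0.9,"ty": -2.0,"tz": 0,"wx": 0,"wy": 0,"wz": 0},{"tx": 0,"ty": 0,"tz": 2.0,"wx": 0,"wy": 0,"wz": 0},{"tx": 0,"ty": 0,"tz": 1.5,"wx": 0,"wy": 0,"wz": 0},{"tx": 0,"ty": 0,"tz": 0,"wx": 0,"wy": 0,"wz": 0},{"tx": 0,"ty": 0,"tz": 0,"wx": 0,"wy": 0,"wz": 0}]}}

```text
time_s: 26.18
ee_pos: [542.1, 144.4, 211.1]
ee_rot: [180.0, 0.1, 7.2]
force: [0.1, 0.3, 0.2]
gripper_width: 65.7
gripper_force: 20.0
```

{"api": "move_arm", "payload": {"plan": [{"tx": 0,"ty": 0,"tz": 0,"wx": 0,"wy": 0,"wz": 0},{"tx": 0,"ty": 0,"tz": 0,"wx": 0,"wy": 0,"wz": 0},{"tx": 0,"ty": 0,"tz": 0,"wx": 0,"wy": 0,"wz": 0},{"tx": 0,"ty": 0,"tz": 0,"wx": 0,"wy": 0,"wz": 0},{"tx": 0,"ty": 0,"tz": 0,"wx": 0,"wy": 0,"wz": 0},{"tx": 0,"ty": 0,"tz": -3.5,"wx": 0,"wy": 0,"wz": 0},{"tx": 0,"ty": 0,"tz": -3.5,"wx": 0,"wy": 0,"wz": 0},{"tx": 0,"ty": 0,"tz": -1.5,"wx": 0,"wy": 0,"wz": 0}], "gripper": 8.5}}

```text
time_s: 26.85
ee_pos: [544.4, 144.9, 301.6]
ee_rot: [-180.0, -0.4, 7.2]
force: [-0.3, 0.1, 1.1]
gripper_width: 85.0
gripper_force: 0.0
```

{"api": "move_arm", "payload": {"plan": [{"tx": -0.1,"ty": 3.9,"tz": 0,"wx": 0,"wy": 0,"wz": 0},{"tx": -0.1,"ty": 3.9,"tz": 0,"wx": 0,"wy": 0,"wz": 0},{"tx": -0.1,"ty": 3.9,"tz": 0,"wx": 0,"wy": 0,"wz": 0},{"tx": -0.1,"ty": 3.9,"tz": 0,"wx": 0,"wy": 0,"wz": 0},{"tx": -0.1,"ty": 3.9,"tz": 0,"wx": 0,"wy": 0,"wz": 0},{"tx": -0.1,"ty": 3.9,"tz": 0,"wx": 0,"wy": 0,"wz": 0},{"tx": -0.1,"ty": 3.9,"tz": 0,"wx": 0,"wy": 0,"wz": 0},{"tx": -0.1,"ty": 3.9,"tz": 0,"wx": 0,"wy": 0,"wz": 0},{"tx": -0.1,"ty": 3.9,"tz": 0,"wx": 0,"wy": 0,"wz": 0},{"tx": -0.1,"ty": 3.9,"tz": 0,"wx": 0,"wy": 0,"wz": 0},{"tx": -0.1,"ty": 3.9,"tz": 0,"wx": 0,"wy": 0,"wz": 0},{"tx": -0.1,"ty": 3.9,"tz": 0,"wx": 0,"wy": 0,"wz": 0}]}}

```text
time_s: 27.85
ee_pos: [589.5, -323.3, 297.2]
ee_rot: [180.0, -0.0, 7.2]
force: [1.8, 0.6, 0.4]
gripper_width: 84.9
gripper_force: 0.0
```

{"api": "move_arm", "payload": {"plan": [{"tx": 0,"ty": 0,"tz": 0,"wx": 0,"wy": 0,"wz": 0}]}}

```text
time_s: 27.93
ee_pos: [589.2, -328.4, 295.4]
ee_rot: [179.8, 0.1, 6.8]
force: [-0.5, 0.7, 0.1]
gripper_width: 84.9
gripper_force: 0.0
```

```bash
python3 - <<'E'
from h import *
W=snap('wrist','w8.png');T=snap('top','t8.png');s=env.state(); print(s['time_s'],s['ee_pos'],s['ee_rot'])
waste(W,(100,0,640,225));print('top');waste(T,(180,150,500,280))
E
```

```text
28.0333 [ 589.34688551 -322.52789245  296.16666259] [-1.79938573e+02  3.88825283e-02  7.05636749e+00]
blue [319.1 166.8] xy [ 593. -327.] rect [ 591. -327.] [58. 57.] 6.8
blue [615.3 196.9] xy [ 601. -816.] rect [ 601. -823.] [103.  64.] 85.7
green [108.5  18. ] xy [758. -32.] rect [759. -32.] [24. 42.] 89.4
top
blue [432.  194.2] xy [ 596. -314.] rect [ 596. -312.] [28. 52.] 61.5
pink [258.8 208.1] xy [559. 215.] rect [544. 215.] [87. 21.] 1.0
pink [280.9 211.6] xy [547. 147.] rect [546. 147.] [89. 22.] 6.7
green [396.6 236.7] xy [ 464. -198.] rect [ 465. -197.] [44. 45.] 88.1
```

{"api": "move_arm", "payload": {"plan": [{"tx": 0.2,"ty": 0.2,"tz": 0,"wx": 0,"wy": 0,"wz": 0},{"tx": 0,"ty": 0,"tz": 3.5,"wx": 0,"wy": 0,"wz": 0},{"tx": 0,"ty": 0,"tz": 4.0,"wx": 0,"wy": 0,"wz": 0},{"tx": 0,"ty": 0,"tz": 4.0,"wx": 0,"wy": 0,"wz": 0},{"tx": 0,"ty": 0,"tz": 4.0,"wx": 0,"wy": 0,"wz": 0},{"tx": 0,"ty": 0,"tz": 4.0,"wx": 0,"wy": 0,"wz": 0},{"tx": 0,"ty": 0,"tz": 3.5,"wx": 0,"wy": 0,"wz": 0},{"tx": 0,"ty": 0,"tz": 3.0,"wx": 0,"wy": 0,"wz": 0},{"tx": 0,"ty": 0,"tz": 1.7,"wx": 0,"wy": 0,"wz": 0},{"tx": 0,"ty": 0,"tz": 0.6,"wx": 0,"wy": 0,"wz": 0},{"tx": 0,"ty": 0,"tz": 0,"wx": 0,"wy": 0,"wz": 0},{"tx": 0,"ty": 0,"tz": 0,"wx": 0,"wy": 0,"wz": 0}]}}

```text
time_s: 29.03
ee_pos: [593.1, -322.5, 15.4]
ee_rot: [179.9, -0.1, 7.3]
force: [0.9, -0.2, 0.8]
gripper_width: 84.8
gripper_force: 0.0
```

{"api": "move_arm", "payload": {"plan": [{"tx": 0,"ty": 0,"tz": 0,"wx": 0,"wy": 0,"wz": 0},{"tx": 0,"ty": 0,"tz": 0,"wx": 0,"wy": 0,"wz": 0},{"tx": 0,"ty": 0,"tz": 0,"wx": 0,"wy": 0,"wz": 0},{"tx": 0,"ty": 0,"tz": 0,"wx": 0,"wy": 0,"wz": 0},{"tx": 0,"ty": 0,"tz": 0,"wx": 0,"wy": 0,"wz": 0},{"tx": 0,"ty": 0,"tz": 0,"wx": 0,"wy": 0,"wz": 0},{"tx": 0,"ty": 0,"tz": 0,"wx": 0,"wy": 0,"wz": 0}], "gripper": 0, "force": 20}}

```text
time_s: 29.62
ee_pos: [592.1, -323.3, 14.4]
ee_rot: [180.0, -0.0, 7.2]
force: [0.2, -0.4, 3.0]
gripper_width: 50.0
gripper_force: 20.0
```

```bash
python3 - <<'E'
from h import *
T=snap('top');m=cv2.inRange(hsv(T),(95,60,15),(130,255,255))[160:280,180:320]
n,l,s,c=cv2.connectedComponentsWithStats(m)
print([(c[i]+[180,160],s[i][4]) for i in range(1,n) if s[i][4]>10])
im=cv2.cvtColor(T['color'],cv2.COLOR_RGB2BGR)[160:280,180:450]
cv2.imwrite('pics/t9.png',cv2.resize(im,None,fx=2.9,fy=2.9,interpolation=cv2.INTER_CUBIC))
E
```

```text
[(array([293.3960396 , 204.43564356]), np.int32(101)), (array([241.05263158, 249.42105263]), np.int32(76))]
```

View pics/t9.png

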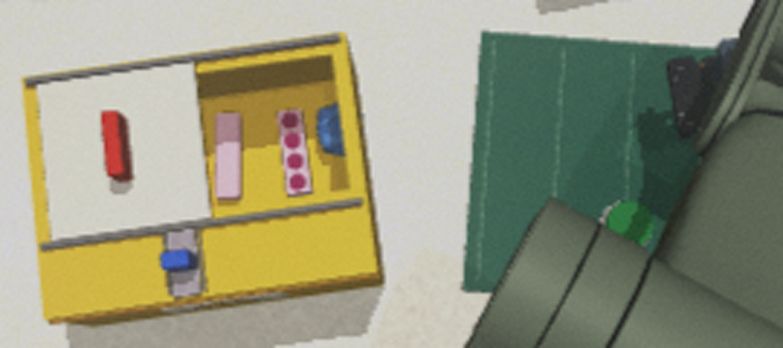

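The crop shows both strips and the first wipe inside the box, with the second wipe gripped at 50 mm. I'm lifting it and carrying it to the mouth.

{"api": "move_arm", "payload": {"plan": [{"tx": 0,"ty": 0,"tz": -2.0,"wx": 0,"wy": 0,"wz": 0},{"tx": 0,"ty": 0,"tz": -3.6,"wx": 0,"wy": 0,"wz": 0},{"tx": 0,"ty": 0,"tz": -3.6,"wx": 0,"wy": 0,"wz": 0},{"tx": 0,"ty": 0,"tz": -3.6,"wx": 0,"wy": 0,"wz": 0},{"tx": 0,"ty": 0,"tz": -3.6,"wx": 0,"wy": 0,"wz": 0},{"tx": 0,"ty": 0,"tz": -3.6,"wx": 0,"wy": 0,"wz": 0},{"tx": 0,"ty": 0,"tz": -3.6,"wx": 0,"wy": 0,"wz": 0},{"tx": 0.1,"ty": -2.0,"tz": 0,"wx": 0,"wy": 0,"wz": 0},{"tx": 0.1,"ty": -3.5,"tz": 0,"wx": 0,"wy": 0,"wz": 0}]}}

```text
time_s: 30.42
ee_pos: [588.2, -270.8, 252.4]
ee_rot: [179.7, -0.3, 7.0]
force: [-0.6, 1.9, -1.1]
gripper_width: 49.8
gripper_force: 20.0
```

{"api": "move_arm", "payload": {"plan": [{"tx": 0.1,"ty": -3.8,"tz": 0,"wx": 0,"wy": 0,"wz": 0},{"tx": 0.1,"ty": -3.8,"tz": 0,"wx": 0,"wy": 0,"wz": 0},{"tx": 0.1,"ty": -3.8,"tz": 0,"wx": 0,"wy": 0,"wz": 0},{"tx": 0.1,"ty": -3.8,"tz": 0,"wx": 0,"wy": 0,"wz": 0},{"tx": 0.1,"ty": -3.8,"tz": 0,"wx": 0,"wy": 0,"wz": 0},{"tx": 0.1,"ty": -3.8,"tz": 0,"wx": 0,"wy": 0,"wz": 0},{"tx": 0.1,"ty": -3.8,"tz": 0,"wx": 0,"wy": 0,"wz": 0},{"tx": 0.1,"ty": -3.8,"tz": 0,"wx": 0,"wy": 0,"wz": 0},{"tx": 0.1,"ty": -3.8,"tz": 0,"wx": 0,"wy": 0,"wz": 0},{"tx": 0.1,"ty": -3.8,"tz": 0,"wx": 0,"wy": 0,"wz": 0},{"tx": 0.1,"ty": -3.8,"tz": 0,"wx": 0,"wy": 0,"wz": 0}]}}

```text
time_s: 31.33
ee_pos: [544.7, 149.7, 249.7]
ee_rot: [180.0, 0.0, 7.2]
force: [1.4, 0.4, 0.1]
gripper_width: 49.9
gripper_force: 20.0
```

{"api": "move_arm", "payload": {"plan": [{"tx": 0,"ty": -0.5,"tz": 0,"wx": 0,"wy": 0,"wz": 0},{"tx": 0,"ty": 0,"tz": 2.0,"wx": 0,"wy": 0,"wz": 0},{"tx": 0,"ty": 0,"tz": 1.5,"wx": 0,"wy": 0,"wz": 0},{"tx": 0,"ty": 0,"tz": 0,"wx": 0,"wy": 0,"wz": 0}]}}

```text
time_s: 31.67
ee_pos: [542.7, 152.4, 211.6]
ee_rot: [179.9, 0.4, 7.2]
force: [0.3, -0.7, 0.4]
gripper_width: 49.8
gripper_force: 20.0
```

{"api": "move_arm", "payload": {"plan": [{"tx": 0,"ty": 0,"tz": 0,"wx": 0,"wy": 0,"wz": 0},{"tx": 0,"ty": 0,"tz": 0,"wx": 0,"wy": 0,"wz": 0},{"tx": 0,"ty": 0,"tz": 0,"wx": 0,"wy": 0,"wz": 0},{"tx": 0,"ty": 0,"tz": 0,"wx": 0,"wy": 0,"wz": 0},{"tx": 0,"ty": 0,"tz": 0,"wx": 0,"wy": 0,"wz": 0},{"tx": 0,"ty": 0,"tz": -3.5,"wx": 0,"wy": 0,"wz": 0},{"tx": 0,"ty": 0,"tz": -3.5,"wx": 0,"wy": 0,"wz": 0},{"tx": 0,"ty": 0,"tz": -1.5,"wx": 0,"wy": 0,"wz": 0}], "gripper": 8.5}}

```text
time_s: 32.33
ee_pos: [546.3, 153.2, 304.8]
ee_rot: [-179.9, -0.4, 7.2]
force: [0.9, -0.5, 0.3]
gripper_width: 85.3
gripper_force: 0.0
```

{"api": "move_arm", "payload": {"plan": [{"tx": -1.4,"ty": 3.7,"tz": 0,"wx": 0,"wy": 0,"wz": 0},{"tx": -1.4,"ty": 3.7,"tz": 0,"wx": 0,"wy": 0,"wz": 0},{"tx": -1.4,"ty": 3.7,"tz": 0,"wx": 0,"wy": 0,"wz": 0},{"tx": -1.4,"ty": 3.7,"tz": 0,"wx": 0,"wy": 0,"wz": 0},{"tx": -1.4,"ty": 3.7,"tz": 0,"wx": 0,"wy": 0,"wz": 0},{"tx": -1.4,"ty": 3.7,"tz": 0,"wx": 0,"wy": 0,"wz": 0},{"tx": -1.4,"ty": 3.7,"tz": 0,"wx": 0,"wy": 0,"wz": 0},{"tx": -1.4,"ty": 3.7,"tz": 0,"wx": 0,"wy": 0,"wz": 0},{"tx": -1.4,"ty": 3.7,"tz": 0,"wx": 0,"wy": 0,"wz": 0},{"tx": -1.4,"ty": 3.7,"tz": 0,"wx": 0,"wy": 0,"wz": 0},{"tx": -1.4,"ty": 3.7,"tz": 0,"wx": 0,"wy": 0,"wz": 0},{"tx": -1.4,"ty": 3.7,"tz": 0,"wx": 0,"wy": 0,"wz": 0}]}}

```text
time_s: 33.33
ee_pos: [433.0, -310.6, 300.6]
ee_rot: [180.0, -0.1, 7.2]
force: [0.3, 0.2, 0.2]
gripper_width: 85.1
gripper_force: 0.0
```

{"api": "move_arm", "payload": {"plan": [{"tx": 0,"ty": 0,"tz": 0,"wx": 0,"wy": 0,"wz": 0},{"tx": 0,"ty": 0,"tz": 0,"wx": 0,"wy": 0,"wz": 0}]}}

```text
time_s: 33.5
ee_pos: [433.2, -310.3, 299.9]
ee_rot: [-180.0, -0.0, 7.0]
force: [0.6, -0.2, -0.0]
gripper_width: 84.9
gripper_force: 0.0
```

```bash
python3 - <<'E'
from h import *
W=snap('wrist','w10.png');T=snap('top','t10.png');s=env.state(); print(s['time_s'],s['ee_pos'],s['ee_rot'])
waste(W,(100,0,640,225));print('top');waste(T,(320,150,500,280))
m=cv2.inRange(hsv(T),(95,60,15),(130,255,255))[160:280,180:320]
n,l,s,c=cv2.connectedComponentsWithStats(m)
print([(c[i]+[180,160],s[i][4]) for i in range(1,n) if s[i][4]>10])
E
```

```text
33.6 [ 433.90075724 -308.14057833  300.12086997] [-1.79974343e+02 -2.31794198e-02  7.19612065e+00]
blue [317.6 174.2] xy [ 424. -307.] rect [ 422. -305.] [58. 60.] 38.7
green [247.2 142.1] xy [ 464. -199.] rect [ 464. -199.] [48. 47.] 4.1
top
blue [427.6 252.2] xy [ 420. -293.] rect [ 420. -292.] [53. 36.] 24.1
green [396.9 236.7] xy [ 464. -199.] rect [ 464. -198.] [43. 46.] 43.8
[(array([293.37254902, 204.3627451 ]), np.int32(102)), (array([279.10948905, 209.97445255]), np.int32(274)), (array([240.89189189, 249.39189189]), np.int32(74))]
```

{"api": "move_arm", "payload": {"plan": [{"tx": -1.0,"ty": -0.3,"tz": 0,"wx": 0,"wy": 0,"wz": 0},{"tx": 0,"ty": 0,"tz": 3.5,"wx": 0,"wy": 0,"wz": 0},{"tx": 0,"ty": 0,"tz": 4.0,"wx": 0,"wy": 0,"wz": 0},{"tx": 0,"ty": 0,"tz": 4.0,"wx": 0,"wy": 0,"wz": 0},{"tx": 0,"ty": 0,"tz": 4.0,"wx": 0,"wy": 0,"wz": 0},{"tx": 0,"ty": 0,"tz": 4.0,"wx": 0,"wy": 0,"wz": 0},{"tx": 0,"ty": 0,"tz": 3.5,"wx": 0,"wy": 0,"wz": 0},{"tx": 0,"ty": 0,"tz": 3.0,"wx": 0,"wy": 0,"wz": 0},{"tx": 0,"ty": 0,"tz": 2.0,"wx": 0,"wy": 0,"wz": 0},{"tx": 0,"ty": 0,"tz": 0.7,"wx": 0,"wy": 0,"wz": 0},{"tx": 0,"ty": 0,"tz": 0.1,"wx": 0,"wy": 0,"wz": 0},{"tx": 0,"ty": 0,"tz": 0,"wx": 0,"wy": 0,"wz": 0}]}}

```text
time_s: 34.6
ee_pos: [424.2, -306.6, 12.8]
ee_rot: [179.9, -0.0, 7.3]
force: [0.2, -0.4, 0.0]
gripper_width: 85.1
gripper_force: 0.0
```

{"api": "move_arm", "payload": {"plan": [{"tx": 0,"ty": 0,"tz": 0,"wx": 0,"wy": 0,"wz": 0},{"tx": 0,"ty": 0,"tz": 0,"wx": 0,"wy": 0,"wz": 0},{"tx": 0,"ty": 0,"tz": 0,"wx": 0,"wy": 0,"wz": 0},{"tx": 0,"ty": 0,"tz": 0,"wx": 0,"wy": 0,"wz": 0},{"tx": 0,"ty": 0,"tz": 0,"wx": 0,"wy": 0,"wz": 0},{"tx": 0,"ty": 0,"tz": 0,"wx": 0,"wy": 0,"wz": 0},{"tx": 0,"ty": 0,"tz": 0,"wx": 0,"wy": 0,"wz": 0}], "gripper": 0, "force": 20}}

```text
time_s: 35.18
ee_pos: [423.7, -307.1, 12.4]
ee_rot: [180.0, -0.0, 7.2]
force: [-1.5, 0.7, 4.2]
gripper_width: 51.6
gripper_force: 19.2
```

{"api": "move_arm", "payload": {"plan": [{"tx": 0,"ty": 0,"tz": -2.0,"wx": 0,"wy": 0,"wz": 0},{"tx": 0,"ty": 0,"tz": -3.6,"wx": 0,"wy": 0,"wz": 0},{"tx": 0,"ty": 0,"tz": -3.6,"wx": 0,"wy": 0,"wz": 0},{"tx": 0,"ty": 0,"tz": -3.6,"wx": 0,"wy": 0,"wz": 0},{"tx": 0,"ty": 0,"tz": -3.6,"wx": 0,"wy": 0,"wz": 0},{"tx": 0,"ty": 0,"tz": -3.6,"wx": 0,"wy": 0,"wz": 0},{"tx": 0,"ty": 0,"tz": -3.6,"wx": 0,"wy": 0,"wz": 0},{"tx": 0,"ty": 0,"tz": 0,"wx": 0,"wy": 0,"wz": 0}]}}

```text
time_s: 35.85
ee_pos: [426.5, -309.2, 255.4]
ee_rot: [179.4, -0.6, 7.2]
force: [1.0, -0.8, 1.1]
gripper_width: 51.8
gripper_force: 19.2
```

{"api": "move_arm", "payload": {"plan": [{"tx": 1.0,"ty": -2.2,"tz": 0,"wx": 0,"wy": 0,"wz": 0},{"tx": 1.5,"ty": -3.6,"tz": 0,"wx": 0,"wy": 0,"wz": 0},{"tx": 1.5,"ty": -3.6,"tz": 0,"wx": 0,"wy": 0,"wz": 0},{"tx": 1.5,"ty": -3.6,"tz": 0,"wx": 0,"wy": 0,"wz": 0},{"tx": 1.5,"ty": -3.6,"tz": 0,"wx": 0,"wy": 0,"wz": 0},{"tx": 1.5,"ty": -3.6,"tz": 0,"wx": 0,"wy": 0,"wz": 0},{"tx": 1.5,"ty": -3.6,"tz": 0,"wx": 0,"wy": 0,"wz": 0},{"tx": 1.5,"ty": -3.6,"tz": 0,"wx": 0,"wy": 0,"wz": 0},{"tx": 1.5,"ty": -3.6,"tz": 0,"wx": 0,"wy": 0,"wz": 0},{"tx": 1.5,"ty": -3.6,"tz": 0,"wx": 0,"wy": 0,"wz": 0},{"tx": 1.5,"ty": -3.6,"tz": 0,"wx": 0,"wy": 0,"wz": 0},{"tx": 1.5,"ty": -3.6,"tz": 0,"wx": 0,"wy": 0,"wz": 0}]}}

```text
time_s: 36.85
ee_pos: [544.6, 131.6, 247.2]
ee_rot: [180.0, 0.1, 7.2]
force: [0.8, -0.1, 0.3]
gripper_width: 51.7
gripper_force: 19.2
```

{"api": "move_arm", "payload": {"plan": [{"tx": 0,"ty": -2.0,"tz": 0,"wx": 0,"wy": 0,"wz": 0},{"tx": 0,"ty": 0,"tz": 2.0,"wx": 0,"wy": 0,"wz": 0},{"tx": 0,"ty": 0,"tz": 1.5,"wx": 0,"wy": 0,"wz": 0},{"tx": 0,"ty": 0,"tz": 0,"wx": 0,"wy": 0,"wz": 0}]}}

```text
time_s: 37.18
ee_pos: [539.9, 149.6, 209.0]
ee_rot: [179.9, 0.4, 7.3]
force: [-1.0, -0.2, -1.3]
gripper_width: 51.7
gripper_force: 19.2
```

{"api": "move_arm", "payload": {"plan": [{"tx": 0,"ty": 0,"tz": 0,"wx": 0,"wy": 0,"wz": 0},{"tx": 0,"ty": 0,"tz": 0,"wx": 0,"wy": 0,"wz": 0},{"tx": 0,"ty": 0,"tz": 0,"wx": 0,"wy": 0,"wz": 0},{"tx": 0,"ty": 0,"tz": 0,"wx": 0,"wy": 0,"wz": 0},{"tx": 0,"ty": 0,"tz": 0,"wx": 0,"wy": 0,"wz": 0},{"tx": 0,"ty": 0,"tz": -3.5,"wx": 0,"wy": 0,"wz": 0},{"tx": 0,"ty": 0,"tz": -3.5,"wx": 0,"wy": 0,"wz": 0},{"tx": 0,"ty": 0,"tz": -2.0,"wx": 0,"wy": 0,"wz": 0}], "gripper": 8.5}}

```text
time_s: 37.85
ee_pos: [543.3, 149.6, 306.9]
ee_rot: [-180.0, -0.3, 7.2]
force: [0.1, -0.4, -0.0]
gripper_width: 85.1
gripper_force: 0.0
```

{"api": "move_arm", "payload": {"plan": [{"tx": -2.0,"ty": -3.5,"tz": 0,"wx": 0,"wy": 0,"wz": 0},{"tx": -2.0,"ty": -3.5,"tz": 0,"wx": 0,"wy": 0,"wz": 0},{"tx": -2.0,"ty": -3.5,"tz": 0,"wx": 0,"wy": 0,"wz": 0},{"tx": -2.0,"ty": -3.5,"tz": 0,"wx": 0,"wy": 0,"wz": 0},{"tx": 0,"ty": 0,"tz": 0,"wx": 0,"wy": 0,"wz": 0},{"tx": 0,"ty": 0,"tz": 0,"wx": 0,"wy": 0,"wz": 0}], "gripper": 6.0}}

```text
time_s: 38.35
ee_pos: [444.3, 279.7, 303.5]
ee_rot: [-180.0, -0.1, 7.4]
force: [0.9, -0.5, -0.1]
gripper_width: 60.1
gripper_force: 0.0
```

```bash
python3 - <<'E'
from h import *
W=snap('wrist','w11.png');S=snap('scene','s11.png');s=env.state(); print(s['time_s'],s['ee_pos'],s['ee_rot'])
for b in blobs(W,'red',(100,0,540,230),100): print('red',b[0].tolist(),b[1].tolist(), onz(W,*b[0],225).round(0))
E
```

```text
38.45 [445.73220647 278.02243237 303.24059938] [ 1.79973649e+02 -5.76288763e-02  7.20982491e+00]
red [321.2, 109.4] [312, 72, 20, 77, 1462] [525. 289. 225.]
```

View pics/w11.png

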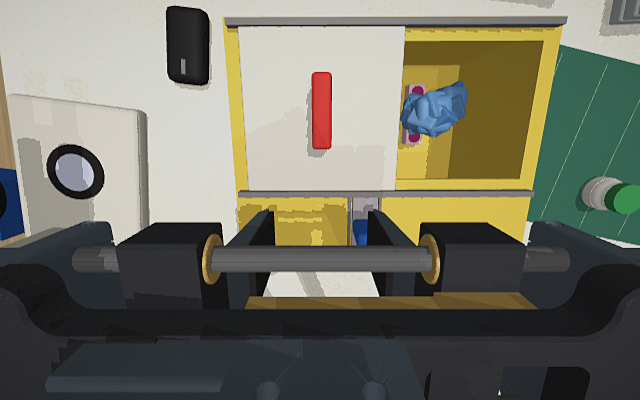

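The wrist view shows the open mouth with the wipes low in the box at (435,108) over a strip, and the red grip at (321,109), which is (525,289). I'm gripping it and closing the hatch.

{"api": "move_arm", "payload": {"plan": [{"tx": 2.7,"ty": 0,"tz": 0,"wx": 0,"wy": 0,"wz": 0},{"tx": 2.7,"ty": 0,"tz": 0,"wx": 0,"wy": 0,"wz": 0},{"tx": 2.6,"ty": 0,"tz": 0,"wx": 0,"wy": 0,"wz": 0},{"tx": 0,"ty": 0,"tz": 0,"wx": 0,"wy": 0,"wz": 0},{"tx": 0,"ty": 0,"tz": 2.5,"wx": 0,"wy": 0,"wz": 0},{"tx": 0,"ty": 0,"tz": 2.5,"wx": 0,"wy": 0,"wz": 0},{"tx": 0,"ty": 0,"tz": 2.0,"wx": 0,"wy": 0,"wz": 0},{"tx": 0,"ty": 0,"tz": 1.5,"wx": 0,"wy": 0,"wz": 0},{"tx": 0,"ty": 0,"tz": 0.7,"wx": 0,"wy": 0,"wz": 0},{"tx": 0,"ty": 0,"tz": 0,"wx": 0,"wy": 0,"wz": 0}]}}

```text
time_s: 39.28
ee_pos: [524.2, 286.9, 209.2]
ee_rot: [179.9, 0.2, 7.1]
force: [-0.6, 0.8, -0.7]
gripper_width: 59.9
gripper_force: 0.0
```

{"api": "move_arm", "payload": {"plan": [{"tx": 0,"ty": 0,"tz": 0,"wx": 0,"wy": 0,"wz": 0},{"tx": 0,"ty": 0,"tz": 0,"wx": 0,"wy": 0,"wz": 0},{"tx": 0,"ty": 0,"tz": 0,"wx": 0,"wy": 0,"wz": 0},{"tx": 0,"ty": 0,"tz": 0,"wx": 0,"wy": 0,"wz": 0},{"tx": 0,"ty": 0,"tz": 0,"wx": 0,"wy": 0,"wz": 0},{"tx": 0,"ty": 0,"tz": 0,"wx": 0,"wy": 0,"wz": 0},{"tx": 0,"ty": 0,"tz": 0,"wx": 0,"wy": 0,"wz": 0},{"tx": 0,"ty": 0,"tz": 0,"wx": 0,"wy": 0,"wz": 0}], "gripper": 0, "force": 20}}

```text
time_s: 39.95
ee_pos: [524.7, 288.8, 211.2]
ee_rot: [-180.0, -0.0, 7.3]
force: [-0.4, 0.7, 1.5]
gripper_width: 16.1
gripper_force: 20.0
```

{"api": "move_arm", "payload": {"plan": [{"tx": 0,"ty": 0.6,"tz": 0,"wx": 0,"wy": 0,"wz": 0},{"tx": 0,"ty": 1.4,"tz": 0,"wx": 0,"wy": 0,"wz": 0},{"tx": 0,"ty": 1.5,"tz": 0,"wx": 0,"wy": 0,"wz": 0},{"tx": 0,"ty": 1.5,"tz": 0,"wx": 0,"wy": 0,"wz": 0},{"tx": 0,"ty": 1.5,"tz": 0,"wx": 0,"wy": 0,"wz": 0},{"tx": 0,"ty": 1.5,"tz": 0,"wx": 0,"wy": 0,"wz": 0},{"tx": 0,"ty": 1.5,"tz": 0,"wx": 0,"wy": 0,"wz": 0},{"tx": 0,"ty": 1.5,"tz": 0,"wx": 0,"wy": 0,"wz": 0},{"tx": 0,"ty": 1.5,"tz": 0,"wx": 0,"wy": 0,"wz": 0},{"tx": 0,"ty": 0.8,"tz": 0,"wx": 0,"wy": 0,"wz": 0},{"tx": 0,"ty": 0.5,"tz": 0,"wx": 0,"wy": 0,"wz": 0},{"tx": 0,"ty": 0.2,"tz": 0,"wx": 0,"wy": 0,"wz": 0}]}}

```text
time_s: 40.95
ee_pos: [543.0, 150.6, 211.2]
ee_rot: [-179.7, -0.1, 7.1]
force: [3.3, 12.3, -1.5]
gripper_width: 16.2
gripper_force: 20.0
```

{"api": "move_arm", "payload": {"plan": [{"tx": 0,"ty": 0.3,"tz": 0,"wx": 0,"wy": 0,"wz": 0},{"tx": 0,"ty": 0,"tz": 0,"wx": 0,"wy": 0,"wz": 0},{"tx": 0,"ty": 0,"tz": 0,"wx": 0,"wy": 0,"wz": 0},{"tx": 0,"ty": 0,"tz": 0,"wx": 0,"wy": 0,"wz": 0}]}}

```text
time_s: 41.28
ee_pos: [543.0, 150.6, 211.1]
ee_rot: [-179.5, -0.1, 7.2]
force: [2.3, 14.5, -1.0]
gripper_width: 16.2
gripper_force: 20.0
```

{"api": "move_arm", "payload": {"plan": [{"tx": 0,"ty": -0.3,"tz": 0,"wx": 0,"wy": 0,"wz": 0},{"tx": 0,"ty": 0,"tz": 0,"wx": 0,"wy": 0,"wz": 0},{"tx": 0,"ty": 0,"tz": 0,"wx": 0,"wy": 0,"wz": 0},{"tx": 0,"ty": 0,"tz": 0,"wx": 0,"wy": 0,"wz": 0},{"tx": 0,"ty": 0,"tz": -3,"wx": 0,"wy": 0,"wz": 0},{"tx": 0,"ty": 0,"tz": -3,"wx": 0,"wy": 0,"wz": 0},{"tx": 0,"ty": 0,"tz": -3,"wx": 0,"wy": 0,"wz": 0},{"tx": 0,"ty": 0,"tz": -3,"wx": 0,"wy": 0,"wz": 0},{"tx": -3.4,"ty": -0.9,"tz": 0,"wx": 0,"wy": 0,"wz": 0},{"tx": -3.3,"ty": -0.9,"tz": 0,"wx": 0,"wy": 0,"wz": 0},{"tx": -3.3,"ty": -0.9,"tz": 0,"wx": 0,"wy": 0,"wz": 0},{"tx": 0,"ty": 0,"tz": 0,"wx": 0,"wy": 0,"wz": -0.122}], "gripper": 6.0}}

```text
time_s: 42.28
ee_pos: [434.0, 163.2, 331.6]
ee_rot: [-180.0, 0.2, 14.3]
force: [-0.2, -0.3, -1.5]
gripper_width: 60.0
gripper_force: 0.0
```

{"api": "move_arm", "payload": {"plan": [{"tx": 0,"ty": 0,"tz": 0,"wx": 0,"wy": 0,"wz": -0.121},{"tx": 0,"ty": 0,"tz": 0,"wx": 0,"wy": 0,"wz": -0.121},{"tx": 0,"ty": 0,"tz": 0,"wx": 0,"wy": 0,"wz": -0.121},{"tx": 0,"ty": 0,"tz": 0,"wx": 0,"wy": 0,"wz": -0.121},{"tx": 0,"ty": 0,"tz": 0,"wx": 0,"wy": 0,"wz": -0.121},{"tx": 0,"ty": 0,"tz": 0,"wx": 0,"wy": 0,"wz": -0.121},{"tx": 0,"ty": 0,"tz": 0,"wx": 0,"wy": 0,"wz": -0.121},{"tx": 0,"ty": 0,"tz": 0,"wx": 0,"wy": 0,"wz": -0.121},{"tx": 0,"ty": 0,"tz": 0,"wx": 0,"wy": 0,"wz": -0.121},{"tx": 0,"ty": 0,"tz": 0,"wx": 0,"wy": 0,"wz": -0.121},{"tx": 0,"ty": 0,"tz": 0,"wx": 0,"wy": 0,"wz": -0.121},{"tx": 0,"ty": 0,"tz": 0,"wx": 0,"wy": 0,"wz": -0.121}]}}

```text
time_s: 43.28
ee_pos: [439.3, 163.0, 330.8]
ee_rot: [-180.0, 0.1, 97.7]
force: [-0.8, -0.1, -0.4]
gripper_width: 59.6
gripper_force: 0.0
```

{"api": "move_arm", "payload": {"plan": [{"tx": 0,"ty": 0,"tz": 0,"wx": 0,"wy": 0,"wz": 0},{"tx": 0,"ty": 0,"tz": 0,"wx": 0,"wy": 0,"wz": 0}]}}

```text
time_s: 43.45
ee_pos: [439.5, 163.3, 330.8]
ee_rot: [-180.0, 0.0, 97.2]
force: [-0.3, 0.2, 0.8]
gripper_width: 60.1
gripper_force: 0.0
```

```bash
python3 - <<'E'
from h import *
W=snap('wrist','w12.png');s=env.state(); print(s['time_s'],s['ee_pos'],s['ee_rot'])
for c in('blue','red'):
  for b in blobs(W,c,(100,0,540,230),100): print(c,b[0].tolist(),b[1].tolist(), onz(W,*b[0],228).round(0))
E
```

```text
43.5 [439.51888107 163.4029189  330.85514293] [-1.79979285e+02  2.65442035e-02  9.71955977e+01]
blue [307.3, 125.2] [299, 111, 18, 30, 508] [418. 230. 228.]
red [512.8, 157.3] [492, 121, 43, 74, 1683] [621. 225. 228.]
red [415.6, 215.8] [384, 206, 69, 24, 1163] [539. 154. 228.]
```

View pics/w12.png

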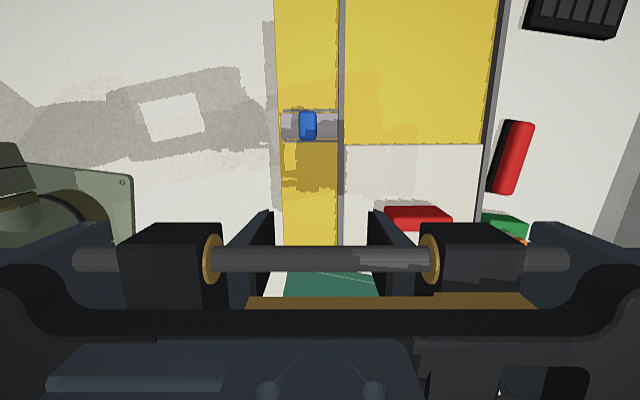

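The hatch is shut and the lock grip is at (307,125), which is (418,230). I'm gripping it and pushing it home.

{"api": "move_arm", "payload": {"plan": [{"tx": 3.4,"ty": -0.6,"tz": 0,"wx": 0,"wy": 0,"wz": 0},{"tx": 3.4,"ty": -0.7,"tz": 0,"wx": 0,"wy": 0,"wz": 0},{"tx": 0,"ty": 0,"tz": 2.5,"wx": 0,"wy": 0,"wz": 0},{"tx": 0,"ty": 0,"tz": 2.5,"wx": 0,"wy": 0,"wz": 0},{"tx": 0,"ty": 0,"tz": 2.5,"wx": 0,"wy": 0,"wz": 0},{"tx": 0,"ty": 0,"tz": 2.0,"wx": 0,"wy": 0,"wz": 0},{"tx": 0,"ty": 0,"tz": 1.5,"wx": 0,"wy": 0,"wz": 0},{"tx": 0,"ty": 0,"tz": 1.0,"wx": 0,"wy": 0,"wz": 0},{"tx": 0,"ty": 0,"tz": 0,"wx": 0,"wy": 0,"wz": 0}]}}

```text
time_s: 44.25
ee_pos: [416.8, 228.9, 208.9]
ee_rot: [-179.8, 0.1, 97.3]
force: [0.3, 0.1, 0.4]
gripper_width: 59.7
gripper_force: 0.0
```

{"api": "move_arm", "payload": {"plan": [{"tx": 0,"ty": 0,"tz": 0,"wx": 0,"wy": 0,"wz": 0},{"tx": 0,"ty": 0,"tz": 0,"wx": 0,"wy": 0,"wz": 0},{"tx": 0,"ty": 0,"tz": 0,"wx": 0,"wy": 0,"wz": 0},{"tx": 0,"ty": 0,"tz": 0,"wx": 0,"wy": 0,"wz": 0},{"tx": 0,"ty": 0,"tz": 0,"wx": 0,"wy": 0,"wz": 0},{"tx": 0,"ty": 0,"tz": 0,"wx": 0,"wy": 0,"wz": 0},{"tx": 0,"ty": 0,"tz": 0,"wx": 0,"wy": 0,"wz": 0},{"tx": 0,"ty": 0,"tz": 0,"wx": 0,"wy": 0,"wz": 0}], "gripper": 0, "force": 20}}

```text
time_s: 44.92
ee_pos: [418.6, 229.7, 211.2]
ee_rot: [179.9, 0.0, 97.4]
force: [2.8, 0.4, -0.2]
gripper_width: 16.1
gripper_force: 20.0
```

{"api": "move_arm", "payload": {"plan": [{"tx": 0,"ty": 0.6,"tz": 0,"wx": 0,"wy": 0,"wz": 0},{"tx": 0,"ty": 0.6,"tz": 0,"wx": 0,"wy": 0,"wz": 0},{"tx": 0,"ty": 0.6,"tz": 0,"wx": 0,"wy": 0,"wz": 0},{"tx": 0,"ty": 0.6,"tz": 0,"wx": 0,"wy": 0,"wz": 0},{"tx": 0,"ty": 0.6,"tz": 0,"wx": 0,"wy": 0,"wz": 0},{"tx": 0,"ty": 0.6,"tz": 0,"wx": 0,"wy": 0,"wz": 0},{"tx": 0,"ty": 0.5,"tz": 0,"wx": 0,"wy": 0,"wz": 0},{"tx": 0,"ty": 0.3,"tz": 0,"wx": 0,"wy": 0,"wz": 0},{"tx": 0,"ty": 0.2,"tz": 0,"wx": 0,"wy": 0,"wz": 0},{"tx": 0,"ty": 0.2,"tz": 0,"wx": 0,"wy": 0,"wz": 0},{"tx": 0,"ty": 0,"tz": 0,"wx": 0,"wy": 0,"wz": 0},{"tx": 0,"ty": 0,"tz": 0,"wx": 0,"wy": 0,"wz": 0}]}}

```text
time_s: 45.92
ee_pos: [466.7, 236.1, 211.2]
ee_rot: [179.9, -0.0, 97.4]
force: [-0.0, 0.6, 3.9]
gripper_width: 16.0
gripper_force: 20.0
```

{"api": "move_arm", "payload": {"plan": [{"tx": 0,"ty": 0.2,"tz": 0,"wx": 0,"wy": 0,"wz": 0},{"tx": 0,"ty": 0.2,"tz": 0,"wx": 0,"wy": 0,"wz": 0},{"tx": 0,"ty": 0.1,"tz": 0,"wx": 0,"wy": 0,"wz": 0},{"tx": 0,"ty": 0,"tz": 0,"wx": 0,"wy": 0,"wz": 0},{"tx": 0,"ty": 0,"tz": 0,"wx": 0,"wy": 0,"wz": 0},{"tx": 0,"ty": 0,"tz": 0,"wx": 0,"wy": 0,"wz": 0}]}}

```text
time_s: 46.42
ee_pos: [468.4, 236.3, 211.1]
ee_rot: [-179.7, -0.0, 97.4]
force: [-7.8, -0.2, 9.9]
gripper_width: 16.2
gripper_force: 20.0
```

Travel is 50.2 mm and it is now against the stop. I'm easing off, releasing, rising and checking.

{"api": "move_arm", "payload": {"plan": [{"tx": 0,"ty": -0.2,"tz": 0,"wx": 0,"wy": 0,"wz": 0},{"tx": 0,"ty": 0,"tz": 0,"wx": 0,"wy": 0,"wz": 0},{"tx": 0,"ty": 0,"tz": 0,"wx": 0,"wy": 0,"wz": 0},{"tx": 0,"ty": 0,"tz": 0,"wx": 0,"wy": 0,"wz": 0},{"tx": 0,"ty": 0,"tz": 0,"wx": 0,"wy": 0,"wz": 0},{"tx": 0,"ty": 0,"tz": -3,"wx": 0,"wy": 0,"wz": 0},{"tx": 0,"ty": 0,"tz": -3,"wx": 0,"wy": 0,"wz": 0},{"tx": 0,"ty": 0,"tz": -3,"wx": 0,"wy": 0,"wz": 0},{"tx": -3,"ty": 0,"tz": -3,"wx": 0,"wy": 0,"wz": 0},{"tx": -3,"ty": 0,"tz": 0,"wx": 0,"wy": 0,"wz": 0},{"tx": -1,"ty": 0,"tz": 0,"wx": 0,"wy": 0,"wz": 0},{"tx": 0,"ty": 0,"tz": 0,"wx": 0,"wy": 0,"wz": 0}], "gripper": 6.0}}

```text
time_s: 47.42
ee_pos: [477.7, 165.5, 330.4]
ee_rot: [180.0, 0.0, 97.2]
force: [1.0, -0.2, 0.4]
gripper_width: 59.9
gripper_force: 0.0
```

```bash
python3 - <<'E'
from h import *
W=snap('wrist','w13.png');T=snap('top','t13.png');s=env.state(); print(s['time_s'],s['ee_pos'],s['ee_rot'],s['force'])
for c in('blue','red'):
  for b in blobs(W,c,(100,0,540,230),100): print(c,b[0].tolist(),b[1].tolist(), onz(W,*b[0],228).round(0))
waste(T,(320,150,500,280))
E
```

```text
47.5167 [477.20874895 167.478212   329.46747618] [-1.79901293e+02 -3.41645636e-02  9.73336441e+01] [ 0.1607556  -0.03985904 -0.50346147]
blue [319.9, 122.0] [311, 108, 18, 29, 482] [467. 236. 228.]
red [490.4, 155.9] [471, 120, 41, 74, 1605] [637. 226. 228.]
red [381.9, 214.5] [350, 204, 64, 25, 1031] [542. 153. 228.]
green [396.9 236.7] xy [ 464. -199.] rect [ 464. -198.] [43. 46.] 43.8
```

The lock is home (x 418 → 467), the hatch is shut, the mat holds only the jar (unmoved), and the arm is clear. I'm handing in.

```bash
python3 -c "
from workcell import env
print(env.job_done())"
```

```text
the job is handed in; nothing more can be done
None
```

I handed the job in at about 47.5 s, and no verdict came back: all three wipes and both strips are in the box, the hatch is shut, the transport lock is home, and the jar is still in place on the mat.

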